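# Open and load the exposure rack, shut its cover and wind the timer

## Task

Open the exposure unit's amber cover and lay every coated test panel from the cream board on its tilted rack, side by side and pointing straight up the slope, each with its lower end on the front ledge close behind the orange lip and its upper part on the rear rail. When all are in, lower the cover gently until it is fully shut; then swing the timer's red-knobbed lever to its stop and let it spring back. Leave the jar, tape roll, brush and mug alone.

Things in the scene. Friction and masses are not known exactly. Their poses are not given: they have to be found in the camera images.
- rack: tilted rack of the grey exposure unit (fixed, 420 mm wide). x runs up the slope, away from the robot, 25 deg above level; y along the width; z square to the slope. Origin: middle of the seat, level with the tops of ledge and rail, 70 mm above the table. Seated panels: x axes along the slope, middles at x 0 to 4, z 10 mm, y anywhere within +-187 mm, side by side
- rack_ledge (a point): middle of the front ledge's top: a 24 mm wide aluminium bar along the whole rack, x = -64 to -40 mm in the rack's frame. An orange lip (x = -72 to -64 mm) in front stands 12 mm above it
- rack_rail (a point): middle of the rear rail's top: a 14 mm wide aluminium bar along the whole rack, x = 30 to 44 mm in the rack's frame. Between ledge and rail it is open down to a dark deck 16 mm lower, with four blue stripes 90 mm apart as a guide to spacing (y = -135 to 135 mm), not binding. The rack ends at y = +-210 mm, nothing there standing above seat level
- cover (a joint): cover angle in rad: 0 fully shut (parallel to the rack, 12 mm above seated panels), 2.1 open stop; starts at 0 to 0.35; at 1.75 or more it leaves room for a gripper. Amber clear pane 420 mm wide, 155 long, 4 thick, 0.3 kg, white frame 10 mm thick, hinged at its far, upper edge. A friction hinge (0.42 N m) holds it at any angle, so it must be pushed right down (1 to 5 N)
- cover_hinge (a point): middle of the cover's hinge axis (along the rack's y), in the pane's middle plane, at x = 88, z = 34 mm in the rack's frame. Turns with the cover: its -x points along the pane to the handle, its z is the outer face's normal (parallel to the rack's z when shut)
- cover_handle (a point): middle of the black handle bar (12 mm thick, 160 mm long, parallel to the hinge), 40 mm off the cover's free edge, 195 mm from the hinge, in the pane's plane
- lever (a joint): angle in rad of the timer's sprung winding lever: 0 at rest, 1.2 at its stop. Seen from above it swings counter-clockwise, from pointing along the timer's -x (roughly at the robot) towards the timer's -y (the robot's right); a spring brings it back when let go; about 1 N at the knob to start, 5 N at the stop
- lever_knob (a point): on the red upright knob at the lever's end (16 mm across; it rises from 55 to 97 mm above the table); this point is 79 mm above the table, 70 mm from the pivot
- lever_pivot (a point): lever's pivot on top of the green timer box (85 x 95 mm, 45 mm high, fixed), 49 mm above the table; axes are the timer's, x away from the robot at yaw 0
- panel1_mid (a point): middle of a rigid wooden test panel, 120 x 46 x 20 mm (90 g, x long, z thick), coated green on both large faces, which are alike; at the start flat on the cream board (fixed, 6 mm high). Absent in some runs
- panel2_mid (a point): middle of a rigid wooden test panel, 120 x 46 x 20 mm (90 g, x long, z thick), coated yellow on both large faces, which are alike; at the start flat on the cream board (fixed, 6 mm high). Absent in some runs
- panel3_mid (a point): middle of a rigid wooden test panel, 120 x 46 x 20 mm (90 g, x long, z thick), coated blue on both large faces, which are alike; at the start flat on the cream board (fixed, 6 mm high). Absent in some runs
- panel4_mid (a point): middle of a rigid wooden test panel, 120 x 46 x 20 mm (90 g, x long, z thick), coated red on both large faces, which are alike; at the start flat on the cream board (fixed, 6 mm high). Absent in some runs
- jar: closed jar of red ink, 60 mm wide, 100 mm high; origin under its middle. Bystander: not to be disturbed
- tape: roll of blue masking tape lying flat, 90 mm across, 30 mm high; origin under its middle. Bystander: not to be disturbed
- brush: wooden brush lying down, 170 mm long; origin under its middle. Bystander: not to be disturbed
- mug: blue mug with pencils, 84 mm wide, 90 mm high (pencils to 160 mm); origin under its middle. Bystander: not to be disturbed
There are look-alikes about, which are no part of the job. Leave any purple look-alike of the part that bears panel3_mid alone.

How it is judged (in metres and radians):
On the way, in this order (a step that is already met when the one before it is completed fails the run):
1. every panel is seated on the rack, the cover still open (x of panel1_mid in the frame of rack between -0.014 and 0.014 m and y of panel1_mid in the frame of rack between -0.187 and 0.187 m and z of panel1_mid in the frame of rack between 0.004 and 0.015 m and angle between the x axis of each of panel1_mid, panel2_mid, panel3_mid, panel4_mid and the x axis of rack, either way round below 0.15 rad and angle between the z axis of each of panel1_mid, panel2_mid, panel3_mid, panel4_mid and the z axis of rack, either way round below 0.1 rad and x of panel2_mid in the frame of rack between -0.014 and 0.014 m and y of panel2_mid in the frame of rack between -0.187 and 0.187 m and z of panel2_mid in the frame of rack between 0.004 and 0.015 m and x of panel3_mid in the frame of rack between -0.014 and 0.014 m and y of panel3_mid in the frame of rack between -0.187 and 0.187 m and z of panel3_mid in the frame of rack between 0.004 and 0.015 m and x of panel4_mid in the frame of rack between -0.014 and 0.014 m and y of panel4_mid in the frame of rack between -0.187 and 0.187 m and z of panel4_mid in the frame of rack between 0.004 and 0.015 m and value of joint cover above 0.3 rad), for 0.3 s.
2. the cover is fully shut over the panels (value of joint cover below 0.05 rad), for 0.2 s.
3. the lever is swung to its stop with the cover shut (value of joint cover below 0.05 rad and value of joint lever above 1.1 rad), for 0.1 s.
4. the lever is back at rest (value of joint lever below 0.1 rad), for 0.2 s.
At the end, for the whole second after the job is handed in: every panel present lies on both supports of the rack, middle within 14 mm of the seat's middle along the slope, 6 mm of seat height, long side within 0.15 rad of the slope direction, flat to the slope within 0.10 rad, not jutting over the ends; cover below 0.05 rad; lever below 0.1 rad (x of panel1_mid in the frame of rack between -0.014 and 0.014 m and y of panel1_mid in the frame of rack between -0.187 and 0.187 m and z of panel1_mid in the frame of rack between 0.004 and 0.015 m and angle between the x axis of each of panel1_mid, panel2_mid, panel3_mid, panel4_mid and the x axis of rack, either way round below 0.15 rad and angle between the z axis of each of panel1_mid, panel2_mid, panel3_mid, panel4_mid and the z axis of rack, either way round below 0.1 rad and x of panel2_mid in the frame of rack between -0.014 and 0.014 m and y of panel2_mid in the frame of rack between -0.187 and 0.187 m and z of panel2_mid in the frame of rack between 0.004 and 0.015 m and x of panel3_mid in the frame of rack between -0.014 and 0.014 m and y of panel3_mid in the frame of rack between -0.187 and 0.187 m and z of panel3_mid in the frame of rack between 0.004 and 0.015 m and x of panel4_mid in the frame of rack between -0.014 and 0.014 m and y of panel4_mid in the frame of rack between -0.187 and 0.187 m and z of panel4_mid in the frame of rack between 0.004 and 0.015 m and value of joint cover below 0.05 rad and value of joint lever below 0.1 rad); the robot touches nothing.
It fails at once if the jar is disturbed (moved more than 30 mm) (distance of jar from where it was at the start of the episode above 0.03 m).
It fails at once if the tape is disturbed (moved more than 30 mm) (distance of tape from where it was at the start of the episode above 0.03 m).
It fails at once if the brush is disturbed (moved more than 30 mm) (distance of brush from where it was at the start of the episode above 0.03 m).
It fails at once if the mug is disturbed (moved more than 30 mm) (distance of mug from where it was at the start of the episode above 0.03 m).
It fails at once if the cover is slammed (closing faster than 3 rad/s) (velocity of joint cover below -3 rad/s).
Of panel1, panel2, panel3, panel4 only 2 to 4 are there at a start; the rules pass over those that are not, and their reading is None.
At some moment in a run one of panel1, panel2, panel3, panel4 may be knocked a few centimetres aside while the robot is not near it.
Once in a run the grip may slacken for a moment while it holds something.
It also fails if it takes over 210 s, if anything falls off the work surface, if the arm or the gripper's body presses on something with over 40 N, if the wrist force passes 120 N, or if a joint passes its speed limit or range.

## Robot

A 6-joint arm with a two-finger parallel gripper is mounted at the origin on the work surface. World frame = base frame: x ahead of the robot, y to its left, z up, the work surface at z = 0. Lengths are in mm, angles in rad, forces in N, time in s.
With the tool pointing down it reaches from about 275 to 1000 mm from the base axis. Payload 8.4 kg.
Tool frame: the origin (TCP) lies midway between the tips of the shut fingers; the grasp point (between the pads) lies 19 mm behind it; z points along the fingers, y is the line along which they close (so a half turn about z gives the same grasp; the last joint's range is limited). The gripper opens to 85 mm and grips with 20 to 120 N. Pads are 22 mm wide; open, the fingers measure 114 mm over their backs; the gripper's body (76 mm by 85 mm) begins 54 mm behind the grasp point. The pads swing forward as they close: fully open they stand 13 mm farther back than shut.
Start: joints at [-1.295, 0.353, 1.633, -0, 1.155, -0.002], TCP at [171.399, -601.041, 231.281] pointing down, gripper open.
Joint ranges: [-2.63, 2.63], [-0.92, 2.1], [0.06, 2.66], [-1.3, 4.44], [0, 2.69], [-3.02, 3.02]. Speed limits (rad/s): [2.22, 2.22, 2.79, 3.14, 3.14, 3.14].

## Interface

Orientations are given as [roll, pitch, yaw] about the fixed x, y, z axes, in that order (R = Rz(yaw) Ry(pitch) Rx(roll)).
In Python, from rig import r, cams gives the robot as it stands. The module is installed in compiled form; this text tells all that it offers.
- The arm moves only by the tool send_rows, never from a script. Its argument "targets" is one flat list of numbers, 7 for each row, row after row: the shift along the tool's x, y, z in m, then the turn, a rotation vector about the tool's x, y, z in rad, then the opening, from -1 (shut) to 1 (fully open). In form: [tx, ty, tz, wx, wy, wz, fingers, tx, ty, tz, wx, wy, wz, fingers, ...]. A call has 1 to 12 rows; each row is the pose to reach, as a shift and turn from the pose commanded when the call began, along the tool's axes at that moment; what a row does not reach only later rows make up. A row lasts 1/12 s, in which the tool goes at most 41.7 mm and 7.16 degrees, less where a joint would pass 70% of its speed; a pose out of reach is approached as far as the arm can. A call with a gripper value outside its range is refused whole. The fingers move at their own pace and stop on an object; "grip_force" is the grip in N (left out, the last holds). Time passes only in rows, so rows that repeat a pose let the fingers close. It gives the time, the measured TCP pose, the force, the opening and the grip force at its end, in the units of the state.
- r.sense(): the state, without advancing time (a new reading comes with each control period).
- cams.grab_frame(name): name is "scene" or "top" or "wrist"; returns a dict with "color" (480x640x3 uint8, blue, green, red), "fx", "fy", "cx", "cy" (pixels), "k1" (the pictures are not rectified: a ray, as slopes to the right and down, at radius r is drawn at 1 + k1 r^2 times it, then the intrinsics apply), "xyz" and "attitude" of the camera in the world. Camera axes: x right, y down, z forward; pixel columns grow to the right and rows downward; lengths in mm; the calibration is good to about 2 mm. A picture is of the moment at which its call begins. There is no depth.
- r.sign_off(): hands the job in; it is judged then, once.
The state is a dict: "clock": time; "qpos": joint angles; "qvel": joint speeds; "joint_efforts": joint torques, N m; "eef_pos": TCP position; "tcp_rot": TCP orientation; "contact_force": force on the tool from outside, world axes, zero at the start; "wrist_torque": the same for the moment, N m; "opening": opening from 0.0 (shut) to 1.0 (fully open); "grasp_force": force on a finger pad.
Only numpy, scipy, OpenCV 4.12 (cv2) and the standard library are available. Lean on these libraries where they do the work, as an engineer would, in place of code of your own. Each camera call takes 0.05 s, during which the arm holds its last target. There are 200 camera calls.

## Working session

There is one attempt and no reset: what is moved stays moved. The work goes in short steps, Python scripts to look and compute and a tool call to move; the robot and the scene stay as the last step left them, time stands still between calls to the robot, and variables do not carry over. Pictures are saved under pics/ and viewed, at most 14 in all, crops included, and the job is handed in when it is done.

Besides the shell and the picture viewer there is one more tool, called after "Call:" as name(argument=value, ...), one argument or row to a line, values as JSON. send_rows: Moves the arm, as the interface text tells. Its arguments: {"type":"object","properties":{"targets":{"type":"array"},"grip_force":{"type":"number"}},"required":["targets"]}

```bash
mkdir -p pics; ls; python3 - <<'E'
from rig import r,cams
import cv2
print(r.sense())
for n in("scene","top"):
    f=cams.grab_frame(n);cv2.imwrite(f"pics/{n}0.png",f["color"]);print(n,{k:v for k,v in f.items() if k!="color"})
E
```

```text
pics
{'clock': 0.0, 'qpos': array([-1.29538520e+00,  3.53664263e-01,  1.63412166e+00,  3.73303596e-06,
        1.15520636e+00, -2.41682418e-03]), 'qvel': array([-0.00013039, -0.00062905, -0.00036685,  0.00014839, -0.00189637,
        0.00134669]), 'joint_efforts': array([ 3.87005020e-04, -6.05248618e+01, -3.42061508e+01, -9.47589228e-05,
        9.35135846e-03,  1.23214019e-05]), 'eef_pos': array([ 171.27988649, -600.58179106,  230.55695828]), 'tcp_rot': array([-3.14019303e+00, -6.79580894e-06,  2.77826442e-01]), 'contact_force': array([-0.27607132,  0.10006426,  0.60997795]), 'wrist_torque': array([-0.02932508, -0.00608679, -0.05508134]), 'grasp_force': 0.0, 'opening': 1.0017619591889717}
scene {'fx': 535.6223591024487, 'fy': 535.6223591024487, 'cx': 324.5790370345699, 'cy': 241.3300778654454, 'k1': 0.016547529911329663, 'xyz': array([1071.60486558, -269.85589937, 1156.21653776]), 'attitude': array([-2.57855428, -0.01365651,  1.09167624])}
top {'fx': 578.5048431926629, 'fy': 578.5048431926629, 'cx': 315.0092250198279, 'cy': 249.72690225890852, 'k1': -0.1404002225133218, 'xyz': array([ 399.40643712,   48.11534679, 1362.3194807 ]), 'attitude': array([-3.06088242, -0.01416402, -1.59296569])}
```

View pics/scene0.png

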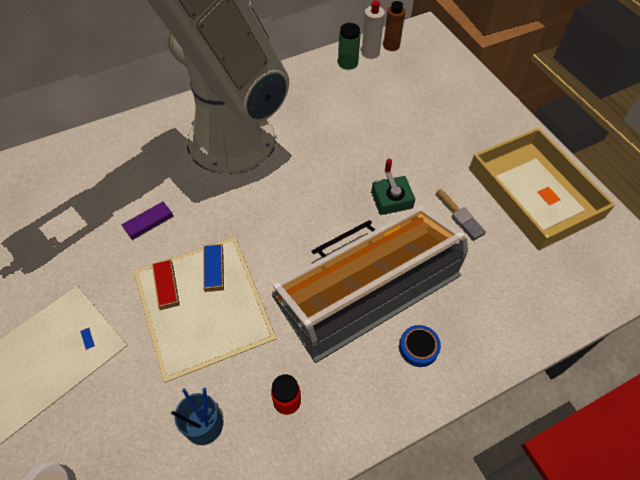

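View pics/top0.png

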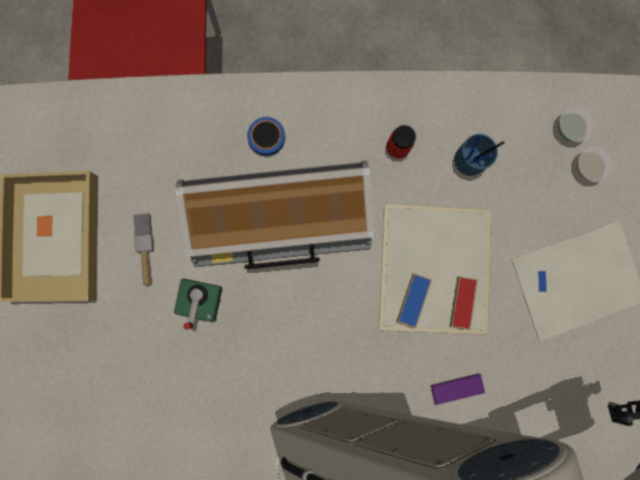

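The top picture shows the red panel at about (464,303) and the blue panel at (415,300), both on the cream board. The purple block at (458,388) is the look-alike, and the small blue patch at (542,281) on the other sheet is only a sticker. There are no green or yellow panels. The rack and cover are at (275,212), the handle at (283,260), and the lever knob at (188,325).

Next I'll make enlarged crops to confirm this and to pick points.

```bash
cat > h.py <<'E'
import numpy as np,cv2
from scipy.spatial.transform import Rotation as R
from scipy.optimize import least_squares
def rot(a): return R.from_euler('xyz',a)
def ray(f,px):
    p=(np.atleast_2d(px).astype(float)-[f['cx'],f['cy']])/[f['fx'],f['fy']]
    u=p.copy()
    for _ in range(20): u=p/(1+f['k1']*(u**2).sum(1,keepdims=True))
    return rot(f['attitude']).apply(np.c_[u,np.ones(len(u))])
def onz(f,px,z):
    d=ray(f,px); return f['xyz']+d*((z-f['xyz'][2])/d[:,2])[:,None]
def proj(f,P):
    c=rot(f['attitude']).inv().apply(np.atleast_2d(P)-f['xyz']); u=c[:,:2]/c[:,2:]
    u=u*(1+f['k1']*(u**2).sum(1,keepdims=True)); return u*[f['fx'],f['fy']]+[f['cx'],f['cy']]
def rect(f,col,z,box=None):
    hsv=cv2.cvtColor(f['color'],cv2.COLOR_BGR2HSV)
    lo=dict(blue=[(105,130,50)],red=[(0,150,50),(174,150,50)])[col]
    m=sum(cv2.inRange(hsv,l,(l[0]+(15 if col=='blue' else 6),255,255)) for l in lo)
    n,l,s,c=cv2.connectedComponentsWithStats(m); out=[]
    for i in range(1,n):
        if s[i][4]<150: continue
        p=np.argwhere(l==i)[:,::-1]
        w=onz(f,p,z)[:,:2]; q=cv2.minAreaRect(w.astype(np.float32)); b=cv2.boxPoints(q)
        e=b[1]-b[0]; e2=b[2]-b[1]; v=e if np.hypot(*e)>np.hypot(*e2) else e2
        out.append((c[i].round(),np.mean(b,0).round(1),np.round(q[1],1),round(np.degrees(np.arctan2(v[1],v[0]))%180,1)))
    return out
E
python3 - <<'E'
from h import *; from rig import r,cams
import pickle
F={n:cams.grab_frame(n) for n in("scene","top")};pickle.dump(F,open("F0.pkl","wb"))
for n in F:
  for c in("blue","red"): 
    for o in rect(F[n],c,26): print(n,c,*o)
def crop(n,x,y,w,h,s,name): cv2.imwrite(f"pics/{name}.png",cv2.resize(F[n]["color"][y:y+h,x:x+w],None,fx=s,fy=s,interpolation=cv2.INTER_CUBIC))
crop("top",170,155,210,180,3.3,"c_top");crop("scene",260,150,220,210,2.8,"c_scene");crop("top",370,195,130,215,2.7,"c_pan")
E
```

```text
scene blue [213. 265.] [ 382.6 -200.4] [ 36.7 112.3] 158.5
scene blue [418. 349.] [783.4 135.5] [87.3 97.5] 124.5
scene blue [ 87. 338.] [ 431.8 -514.1] [46.9 17.5] 0.0
scene blue [200. 408.] [ 685.9 -345.8] [44.4 96. ] 178.8
scene red [164. 282.] [ 373.6 -318.2] [ 39.7 114. ] 169.0
scene red [593. 440.] [1132.   361.2] [322.5 156.3] 89.9
scene red [287. 404.] [ 759.5 -180.3] [60.1 55.5] 73.4
top blue [267. 141.] [779.9 138.1] [83.1 88.1] 179.2
top blue [414. 300.] [ 384.9 -200.8] [ 35.6 109.5] 159.5
top red [137.  38.] [1047.4  454.1] [342.7 213.5] 89.7
top red [396. 149.] [ 747.4 -172.5] [56.1 47.7] 54.6
top red [464. 303.] [ 375.9 -318.9] [ 38.3 112.4] 168.6
```

View pics/c_top.png

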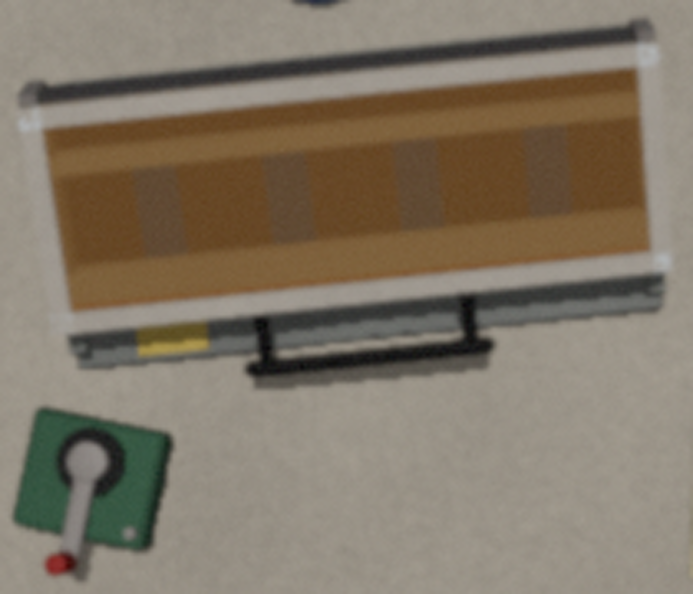

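View pics/c_scene.png

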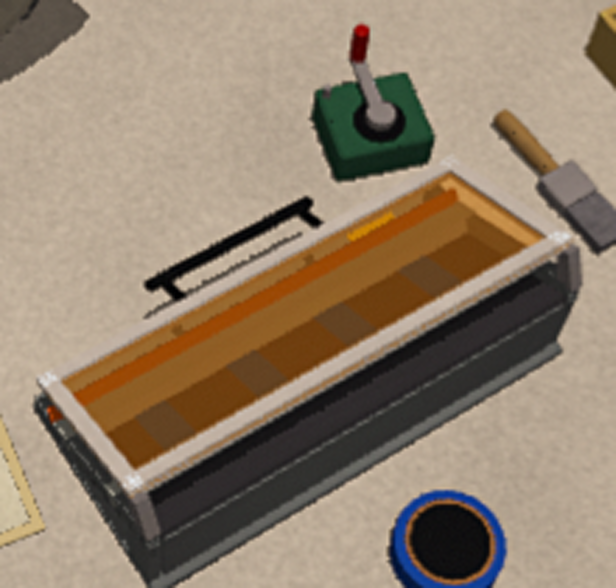

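View pics/c_pan.png

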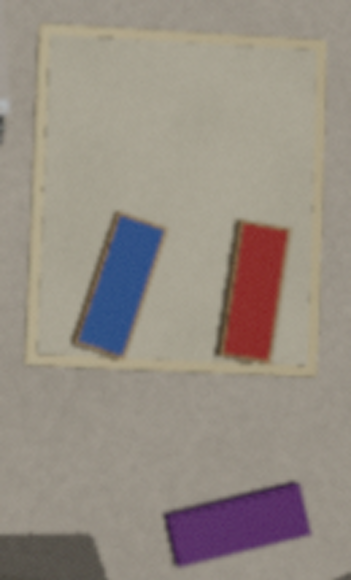

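The crops confirm the red and blue panels on the cream board as panel4 and panel3. The purple block is off the board and stays where it is. In the top crop the handle bar runs from (250,369) to (490,346), and the stripes are at (160,211), (290,196), (418,183) and (548,168). Next I'll fit the rack, cover angle and lever.

```bash
cat > fit.py <<'E'
from h import *; import pickle
F=pickle.load(open("F0.pkl","rb")); T,S=F['top'],F['scene']
t=lambda p:np.array(p)/3.3+[170,155]; s=lambda p:np.array(p)/2.8+[260,150]
a=np.radians(25)
def W(q,P): 
    return R.from_euler('ZY',[q[2],-a]).apply(np.atleast_2d(P))+[q[0],q[1],70]
def hand(th,y): # handle: hinge(88,34); free edge lifts with th
    return [88-195*np.cos(th),y,34+195*np.sin(th)]
st=[(160,211),(290,196),(418,183),(548,168)]; ss=[(428,272),(340,320),(255,372),(166,425)]; ys=[135,45,-45,-135]
rl=[(50,180),(345,147),(640,117)]
def res(q):
    x=q[:3];th=q[3];h=W(x,[hand(th,80),hand(th,-80)]);o=[]
    o+=[proj(T,h)-t([(250,369),(490,346)]),proj(S,h)-s([(308,203),(150,285)])]
    o+=[proj(T,W(x,[[q[4+i],ys[i],-16] for i in range(4)]))-t(st)]
    o+=[proj(S,W(x,[[q[8+i],ys[i],-16] for i in range(4)]))-s(ss)]
    o+=[proj(T,W(x,[[30,q[12+i],0] for i in range(3)]))-t(rl)]
    return np.concatenate(o).ravel()
if __name__=="__main__":
    o=least_squares(res,[580,60,0,.1]+[-5]*8+[180,0,-180],x_scale=[100,100,1,1]+[10]*11,loss='soft_l1')
    q=o.x;print("rack",q[:4].round(3),"nuis",q[4:].round(1));print(res(q).reshape(-1,2).round(1).tolist())
    np.save("rack.npy",q[:4])
    # alt check: ledge rear edge
    print("ledge px pred z0",((proj(T,W(q,[[-40,180,0],[-40,-180,0],[-40,0,-16]]))-[170,155])*3.3).round())
    # lever knob & pivot (triangulate knob)
    kt=t([(60,564)])[0];ks=s([(361,30)])[0]
    for z in(75,88,97): print("knob",z,onz(T,kt,z)[0].round(),onz(S,s([(360,43)]),z)[0].round())
    print("pivot",onz(T,t([(88,460)]),54)[0].round(1),onz(S,s([(381,114)]),54)[0].round(1))
    for y in(80,0,-80): print("handle",W(q,hand(q[3],y)).round(1))
E
python3 fit.py
```

```text
rack [5.89763e+02 1.12605e+02 8.30000e-02 5.30000e-02] nuis [  -6.    -4.9   -5.1   -3.8  -14.2  -17.5  -12.9   -9.4  202.8    0.8
 -200.7]
[[0.4, 0.3], [-1.4, -0.1], [-1.4, 0.1], [-0.3, 0.0], [-0.5, 0.1], [-0.8, 0.1], [-0.4, 0.0], [-0.6, 0.0], [-0.6, 1.0], [-0.1, 0.1], [-0.1, 0.1], [-0.4, 0.4], [-0.0, -0.5], [0.0, 0.1], [0.0, 0.1]]
ledge px pred z0 [[ 99. 272.]
 [617. 218.]
 [358. 238.]]
knob 75 [339. 313.  75.] [340. 316.  75.]
knob 88 [340. 311.  88.] [348. 309.  88.]
knob 97 [340. 309.  97.] [354. 305.  97.]
pivot [409.  297.4  54. ] [407.4 301.   54. ]
handle [[468.1 182.8  65.1]]
handle [[474.7 103.1  65.1]]
handle [[481.3  23.3  65.1]]
```

```bash
cat >> h.py <<'E'
def ori(yaw_x,tiltaxis_deg,fwd):
    """tool pointing down, tool x at yaw_x (rad), then z leaned by tiltaxis_deg towards world heading fwd (rad)"""
    b=R.from_euler('ZX',[yaw_x,np.pi]); ax=np.array([-np.sin(fwd),np.cos(fwd),0])
    return R.from_rotvec(-np.radians(tiltaxis_deg)*ax)*b
def go(P,Q,ref=None):
    if ref is None:
        from rig import r
        s=r.sense(); ref=(np.array(s['eef_pos']),rot(s['tcp_rot']))
    t=ref[1].inv().apply(np.array(P)-ref[0])/1000; w=(ref[1].inv()*Q).as_rotvec()
    return [round(float(v),4) for v in [*t,*w]]
E
python3 - <<'E'
from h import *
q=np.load("rack.npy");psi=q[2]
Q=ori(psi+np.pi/2,45,psi);z=Q.as_matrix()[:,2];print(z)
bar=np.array([474.7,103.1,65.1])
pre=bar+19*z-110*z;print(pre)
print(go(pre,Q)); print("then +z 0.11")
E
```

```text
[ 0.70469156  0.05839353 -0.70710678]
[410.57306802  97.78618833 129.44671709]
[0.4216, -0.6061, 0.1019, -0.6559, 0.5378, -1.2999]
then +z 0.11
```

Call:
send_rows(
  targets=[0.4216, -0.6061, 0.1019, -0.6559, 0.5378, -1.2999, -0.2, 0.4216, -0.6061, 0.1019, -0.6559, 0.5378, -1.2999, -0.2, 0.4216, -0.6061, 0.1019, -0.6559, 0.5378, -1.2999, -0.2, 0.4216, -0.6061, 0.1019, -0.6559, 0.5378, -1.2999, -0.2, 0.4216, -0.6061, 0.1019, -0.6559, 0.5378, -1.2999, -0.2, 0.4216, -0.6061, 0.1019, -0.6559, 0.5378, -1.2999, -0.2, 0.4216, -0.6061, 0.1019, -0.6559, 0.5378, -1.2999, -0.2, 0.4216, -0.6061, 0.1019, -0.6559, 0.5378, -1.2999, -0.2, 0.4216, -0.6061, 0.1019, -0.6559, 0.5378, -1.2999, -0.2, 0.4216, -0.6061, 0.1019, -0.6559, 0.5378, -1.2999, -0.2, 0.4216, -0.6061, 0.1019, -0.6559, 0.5378, -1.2999, -0.2, 0.4216, -0.6061, 0.1019, -0.6559, 0.5378, -1.2999, -0.2],
  grip_force=25,
)

```text
clock: 1.2
eef_pos: [319.9, -170.2, 168.5]
tcp_rot: [2.433, -0.056, 1.507]
contact_force: [0.5, 0.6, 0.3]
opening: 0.397
grasp_force: 0.0
```

```bash
cat > m.py <<'E'
from h import *
q=np.load("rack.npy");psi=q[2]
def W(P): return R.from_euler('ZY',[psi,-np.radians(25)]).apply(np.atleast_2d(P))+[q[0],q[1],70]
E
python3 - <<'E'
from m import *
from rig import r
print(r.sense()['eef_pos'],r.sense()['qpos'])
Q=ori(psi+np.pi/2,45,psi);z=Q.as_matrix()[:,2]
bar=np.array([474.7,103.1,65.1])
print(go(bar-91*z,Q)); print(go(bar+19*z,Q))
E
```

```text
[ 319.9313354  -170.21777609  168.50628951] [-1.0629038  -0.09292377  2.59382097  1.23385405  0.64816906 -2.00961829]
[0.2707, 0.0203, 0.0888, -0.073, 0.0589, -0.1457]
[0.2777, 0.0279, 0.1984, -0.073, 0.0589, -0.1457]
```

Call:
send_rows(
  targets=[0.271, 0.02, 0.089, -0.073, 0.059, -0.146, -0.2, 0.271, 0.02, 0.089, -0.073, 0.059, -0.146, -0.2, 0.271, 0.02, 0.089, -0.073, 0.059, -0.146, -0.2, 0.271, 0.02, 0.089, -0.073, 0.059, -0.146, -0.2, 0.271, 0.02, 0.089, -0.073, 0.059, -0.146, -0.2, 0.271, 0.02, 0.089, -0.073, 0.059, -0.146, -0.2, 0.271, 0.02, 0.089, -0.073, 0.059, -0.146, -0.2, 0.271, 0.02, 0.089, -0.073, 0.059, -0.146, -0.2, 0.271, 0.02, 0.089, -0.073, 0.059, -0.146, -0.2],
)

```text
clock: 1.95
eef_pos: [416.4, -2.1, 166.0]
tcp_rot: [2.345, -0.001, 1.652]
contact_force: [1.3, 0.3, 0.9]
opening: 0.398
grasp_force: 0.0
```

```bash
python3 - <<'E'
from m import *
from rig import r
s=r.sense();print(s['eef_pos'],s['qpos'].round(2),s['opening'])
Q=ori(psi+np.pi/2,45,psi);z=Q.as_matrix()[:,2]
bar=np.array([474.7,103.1,65.1])
print(go(bar-91*z,Q)); print(go(bar+19*z,Q))
from rig import cams
f=cams.grab_frame("scene");cv2.imwrite("pics/s1.png",cv2.resize(f["color"][100:370,180:480],None,fx=2,fy=2))
E
```

```text
[416.37567134  -2.08270346 165.97739637] [-0.14 -0.05  2.66  2.58  0.3  -2.76] 0.3981675907693379
[0.1, -0.0246, 0.0273, 0.0115, 0.0004, -0.0021]
[0.1, -0.0259, 0.1372, 0.0115, 0.0004, -0.0021]
```

View pics/s1.png

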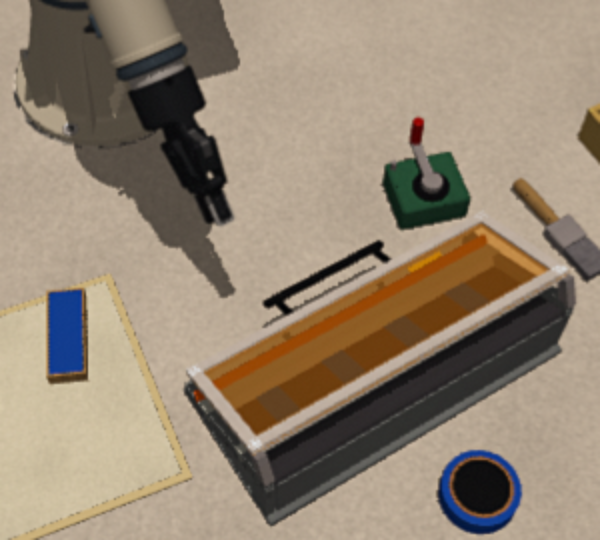

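The arm is at its fold limit and has flipped at the wrist. A 45° lean is too much this close to the base, so I'll go back to tool-down.

```bash
python3 - <<'E'
from m import *
Q=ori(psi+np.pi/2,0,psi)
print(go([460,60,230],Q))
E
```

```text
[0.0586, 0.0789, -0.0104, 0.798, -0.0012, -0.0081]
```

Call:
send_rows(
  targets=[0.0586, 0.0789, -0.0104, 0.798, -0.0012, -0.0081, -0.2, 0.0586, 0.0789, -0.0104, 0.798, -0.0012, -0.0081, -0.2, 0.0586, 0.0789, -0.0104, 0.798, -0.0012, -0.0081, -0.2, 0.0586, 0.0789, -0.0104, 0.798, -0.0012, -0.0081, -0.2, 0.0586, 0.0789, -0.0104, 0.798, -0.0012, -0.0081, -0.2, 0.0586, 0.0789, -0.0104, 0.798, -0.0012, -0.0081, -0.2, 0.0586, 0.0789, -0.0104, 0.798, -0.0012, -0.0081, -0.2, 0.0586, 0.0789, -0.0104, 0.798, -0.0012, -0.0081, -0.2, 0.0586, 0.0789, -0.0104, 0.798, -0.0012, -0.0081, -0.2, 0.0586, 0.0789, -0.0104, 0.798, -0.0012, -0.0081, -0.2, 0.0586, 0.0789, -0.0104, 0.798, -0.0012, -0.0081, -0.2, 0.0586, 0.0789, -0.0104, 0.798, -0.0012, -0.0081, -0.2],
)

```text
clock: 3.0
eef_pos: [458.7, 65.3, 228.3]
tcp_rot: [2.622, -0.141, 1.764]
contact_force: [-0.0, 1.2, 0.0]
opening: 0.402
grasp_force: 0.0
```

```bash
python3 - <<'E'
from m import *
from rig import r
s=r.sense();print(s['qpos'].round(2))
Q=ori(psi+np.pi/2,0,psi)
print(go([460,60,230],Q))
bar=np.array([474.7,103.1,65.1])
for h in(80,-19): print(go(bar+[0,0,h],Q))
E
```

```text
[-0.03 -0.12  2.31  0.49  0.51 -0.57]
[-0.0052, 0.0014, -0.002, 0.5103, -0.1665, 0.0716]
[0.022, -0.0233, 0.0871, 0.5103, -0.1665, 0.0716]
[0.008, -0.072, 0.1722, 0.5103, -0.1665, 0.0716]
```

Call:
send_rows(
  targets=[0.022, -0.0233, 0.0871, 0.51, -0.1665, 0.0716, -0.2, 0.022, -0.0233, 0.0871, 0.51, -0.1665, 0.0716, -0.2, 0.022, -0.0233, 0.0871, 0.51, -0.1665, 0.0716, -0.2, 0.022, -0.0233, 0.0871, 0.51, -0.1665, 0.0716, -0.2, 0.022, -0.0233, 0.0871, 0.51, -0.1665, 0.0716, -0.2, 0.022, -0.0233, 0.0871, 0.51, -0.1665, 0.0716, -0.2, 0.022, -0.0233, 0.0871, 0.51, -0.1665, 0.0716, -0.2, 0.022, -0.0233, 0.0871, 0.51, -0.1665, 0.0716, -0.2, 0.022, -0.0233, 0.0871, 0.51, -0.1665, 0.0716, -0.2],
)

```text
clock: 3.75
eef_pos: [474.9, 104.9, 145.5]
tcp_rot: [3.136, -0.004, 1.655]
contact_force: [-0.9, -0.2, -0.4]
opening: 0.399
grasp_force: 0.0
```

```bash
python3 - <<'E'
from m import *
from rig import r
s=r.sense();print(s['qpos'].round(2))
Q=ori(psi+np.pi/2,0,psi)
bar=np.array([474.7,103.1,65.1])
for h in(80,-17): print(go(bar+[0,0,h],Q))
E
```

```text
[0.21 0.24 2.01 0.   0.88 0.12]
[-0.0018, -0.0004, 0.0004, 0.0056, -0.0041, 0.0019]
[-0.0022, -0.0009, 0.0974, 0.0056, -0.0041, 0.0019]
```

Call:
send_rows(
  targets=[-0.002, 0, 0.0, 0.0056, -0.004, 0.002, -0.44, -0.002, 0, 0.02, 0.0056, -0.004, 0.002, -0.44, -0.002, -0.001, 0.04, 0.0056, -0.004, 0.002, -0.44, -0.002, -0.001, 0.055, 0.0056, -0.004, 0.002, -0.44, -0.002, -0.001, 0.07, 0.0056, -0.004, 0.002, -0.44, -0.002, -0.001, 0.083, 0.0056, -0.004, 0.002, -0.44, -0.002, -0.001, 0.097, 0.0056, -0.004, 0.002, -0.44, -0.002, -0.001, 0.097, 0.0056, -0.004, 0.002, -0.44],
)

```text
clock: 4.42
eef_pos: [473.8, 103.4, 47.1]
tcp_rot: [-3.138, 0.0, 1.653]
contact_force: [-0.8, 0.0, 0.5]
opening: 0.279
grasp_force: 0.0
```

Next I'll close on the bar.

Call:
send_rows(
  targets=[0, 0, 0, 0, 0, 0, -1, 0, 0, 0, 0, 0, 0, -1, 0, 0, 0, 0, 0, 0, -1, 0, 0, 0, 0, 0, 0, -1, 0, 0, 0, 0, 0, 0, -1],
  grip_force=30,
)

```text
clock: 4.83
eef_pos: [474.8, 103.8, 49.0]
tcp_rot: [-3.139, 0.001, 1.654]
contact_force: [-3.9, -4.2, -0.3]
opening: 0.131
grasp_force: 29.6
```

```bash
cat > arc.py <<'E'
from m import *
import sys
from rig import r
# rows along cover arc from current grasp point; args: th_now th_end n lean_end
def hinge(): return W([88,0,34])[0]
def arc(th0,th1,n,l0,l1,off=19):
    s=r.sense();ref=(np.array(s['eef_pos']),rot(s['tcp_rot']))
    g=ref[0]+off*ref[1].as_matrix()[:,2]*-1
    f=np.array([np.cos(psi),np.sin(psi),0]);H=hinge()
    rel=g-H; print("grasp rel hinge fwd,z",rel@f,rel[2],"r",np.hypot(rel@f,rel[2]),"theta",np.arctan2(rel[2],-(rel@f))+np.radians(25))
    out=[]
    for k in range(1,n+1):
        th=th0+(th1-th0)*k/n; e=th-np.radians(25)
        lat=rel-(rel@f)*f; lat[2]=0
        G=H+lat+195*(-np.cos(e)*f+np.array([0,0,np.sin(e)]))
        Q=ori(psi+np.pi/2,l0+(l1-l0)*k/n,psi)
        out.append([round(v,3) for v in go(G+off*Q.as_matrix()[:,2],Q,ref)])
    for o in out: print(o)
if __name__=="__main__": arc(*map(float,sys.argv[1:3]),int(sys.argv[3]),*map(float,sys.argv[4:6]))
E
python3 - <<'E'
from arc import *
s=r.sense();print(s['opening']*85,s['grasp_force'],s['contact_force'],s['eef_pos'])
arc(.05,.6,10,0,10)
E
```

```text
11.121184516685979 29.55062985420227 [-3.91498225 -4.17912853 -0.27231818] [474.80233802 103.79477636  49.00640577]
grasp rel hinge fwd,z -180.638819688588 -69.99851758473793 r 193.72706481683727 theta 0.06664333157630131
[0.0, -0.003, -0.007, -0.02, 0.001, 0.001]
[0.0, -0.006, -0.017, -0.037, 0.001, 0.001]
[0.0, -0.009, -0.027, -0.055, 0.001, 0.001]
[-0.0, -0.01, -0.038, -0.072, 0.001, 0.001]
[-0.0, -0.012, -0.048, -0.089, 0.001, 0.001]
[-0.0, -0.012, -0.059, -0.107, 0.001, 0.001]
[-0.0, -0.012, -0.07, -0.124, 0.001, 0.001]
[-0.0, -0.012, -0.081, -0.142, 0.001, 0.001]
[-0.0, -0.01, -0.091, -0.159, 0.001, 0.001]
[-0.0, -0.009, -0.102, -0.177, 0.001, 0.001]
```

Gripped, and the 11 mm opening matches the bar. I'll lift along the arc.

Call:
send_rows(
  targets=[0, -0.003, -0.007, -0.02, 0, 0, -1, 0, -0.006, -0.017, -0.037, 0, 0, -1, 0, -0.009, -0.027, -0.055, 0, 0, -1, 0, -0.01, -0.038, -0.072, 0, 0, -1, 0, -0.012, -0.048, -0.089, 0, 0, -1, 0, -0.012, -0.059, -0.107, 0, 0, -1, 0, -0.012, -0.07, -0.124, 0, 0, -1, 0, -0.012, -0.081, -0.142, 0, 0, -1, 0, -0.01, -0.091, -0.159, 0, 0, -1, 0, -0.009, -0.102, -0.177, 0, 0, -1],
)

```text
clock: 5.67
eef_pos: [465.8, 103.1, 151.3]
tcp_rot: [2.965, 0.0, 1.654]
contact_force: [-0.5, -4.9, -3.9]
opening: 0.126
grasp_force: 29.2
```

```bash
python3 arc.py .6 1.2 11 10 45; python3 -c "
from rig import r;s=r.sense();print(s['qpos'].round(2),s['wrist_torque'])"
```

```text
grasp rel hinge fwd,z -193.00064529095877 32.013448292273694 r 195.6377007488295 theta 0.6007079299387406
[-0.0, 0.005, -0.01, -0.054, 0.0, 0.001]
[-0.0, 0.011, -0.019, -0.109, 0.0, 0.001]
[-0.0, 0.017, -0.029, -0.165, 0.0, 0.001]
[-0.0, 0.023, -0.038, -0.22, 0.0, 0.001]
[-0.0, 0.03, -0.048, -0.276, 0.0, 0.001]
[-0.0, 0.037, -0.056, -0.331, 0.0, 0.001]
[-0.0, 0.045, -0.065, -0.387, 0.0, 0.001]
[-0.0, 0.053, -0.073, -0.443, 0.0, 0.001]
[-0.0, 0.062, -0.081, -0.498, 0.0, 0.001]
[-0.0, 0.071, -0.088, -0.554, 0.0, 0.001]
[-0.0, 0.08, -0.096, -0.609, 0.0, 0.001]
[ 0.23  0.14  2.14 -0.04  0.68  0.18] [-0.76555624  0.52823059 -0.05498117]
```

```bash
python3 arc.py .6 1.25 12 10 20
```

```text
grasp rel hinge fwd,z -193.00064529095877 32.013448292273694 r 195.6377007488295 theta 0.6007079299387406
[-0.0, 0.005, -0.009, -0.013, 0.0, 0.001]
[-0.0, 0.009, -0.019, -0.027, 0.0, 0.001]
[-0.0, 0.014, -0.029, -0.042, 0.0, 0.001]
[-0.0, 0.02, -0.038, -0.056, 0.0, 0.001]
[-0.0, 0.026, -0.046, -0.071, 0.0, 0.001]
[-0.0, 0.033, -0.055, -0.086, 0.0, 0.001]
[-0.0, 0.04, -0.063, -0.1, 0.0, 0.001]
[-0.0, 0.047, -0.071, -0.115, 0.0, 0.001]
[-0.0, 0.055, -0.078, -0.129, 0.0, 0.001]
[-0.0, 0.063, -0.085, -0.144, 0.0, 0.001]
[-0.0, 0.072, -0.092, -0.158, 0.0, 0.001]
[-0.0, 0.081, -0.098, -0.173, 0.0, 0.001]
```

Call:
send_rows(
  targets=[0, 0.005, -0.009, -0.013, 0, 0, -1, 0, 0.009, -0.019, -0.027, 0, 0, -1, 0, 0.014, -0.029, -0.042, 0, 0, -1, 0, 0.02, -0.038, -0.056, 0, 0, -1, 0, 0.026, -0.046, -0.071, 0, 0, -1, 0, 0.033, -0.055, -0.086, 0, 0, -1, 0, 0.04, -0.063, -0.1, 0, 0, -1, 0, 0.047, -0.071, -0.115, 0, 0, -1, 0, 0.055, -0.078, -0.129, 0, 0, -1, 0, 0.063, -0.085, -0.144, 0, 0, -1, 0, 0.072, -0.092, -0.158, 0, 0, -1, 0, 0.081, -0.098, -0.173, 0, 0, -1],
)

```text
clock: 6.67
eef_pos: [523.8, 108.0, 261.6]
tcp_rot: [2.801, 0.0, 1.653]
contact_force: [-39.6, -6.6, 35.6]
opening: 0.125
grasp_force: 35.4
```

```bash
python3 arc.py 1.25 1.95 12 20 15;  python3 -c "
from rig import r;s=r.sense();print(s['qpos'].round(2),s['wrist_torque'])"
```

```text
grasp rel hinge fwd,z -137.83965547971226 141.53356054864815 r 197.56396276736206 theta 1.2349518219584434
[0.0, 0.014, -0.003, -0.001, 0.0, 0.0]
[0.0, 0.025, -0.007, 0.006, 0.0, 0.0]
[0.0, 0.036, -0.01, 0.013, 0.0, 0.0]
[0.0, 0.047, -0.012, 0.021, 0.0, 0.0]
[-0.0, 0.058, -0.014, 0.028, 0.0, 0.0]
[-0.0, 0.069, -0.015, 0.035, 0.0, 0.0]
[-0.0, 0.08, -0.016, 0.042, 0.0, 0.0]
[-0.0, 0.091, -0.015, 0.05, 0.0, 0.0]
[-0.0, 0.103, -0.014, 0.057, 0.0, 0.0]
[-0.0, 0.114, -0.013, 0.064, 0.0, 0.0]
[-0.0, 0.125, -0.011, 0.071, 0.0, 0.0]
[-0.0, 0.136, -0.008, 0.079, 0.0, 0.0]
[ 0.23  0.01  2.03 -0.07  0.76  0.19] [-0.88161495  4.49574703 -0.19951786]
```

Call:
send_rows(
  targets=[0, -0.002, -0.002, 0, 0, 0, -1, 0, -0.002, -0.002, 0, 0, 0, -0.6, 0, -0.002, -0.002, 0, 0, 0, -0.6],
)

```text
clock: 6.92
eef_pos: [527.4, 109.0, 264.0]
tcp_rot: [2.789, -0.001, 1.654]
contact_force: [-0.8, 0.6, -0.4]
opening: 0.199
grasp_force: 0.0
```

```bash
python3 - <<'E'
from h import *; from rig import r,cams
s=r.sense();print(s['eef_pos'],s['contact_force'],s['opening']*85)
f=cams.grab_frame("scene");cv2.imwrite("pics/s2.png",cv2.resize(f["color"][60:360,200:500],None,fx=2,fy=2))
E
```

```text
[527.4196346  109.01770212 264.03369044] [-0.75594254  0.62788299 -0.43674265] 16.90567188740048
```

View pics/s2.png

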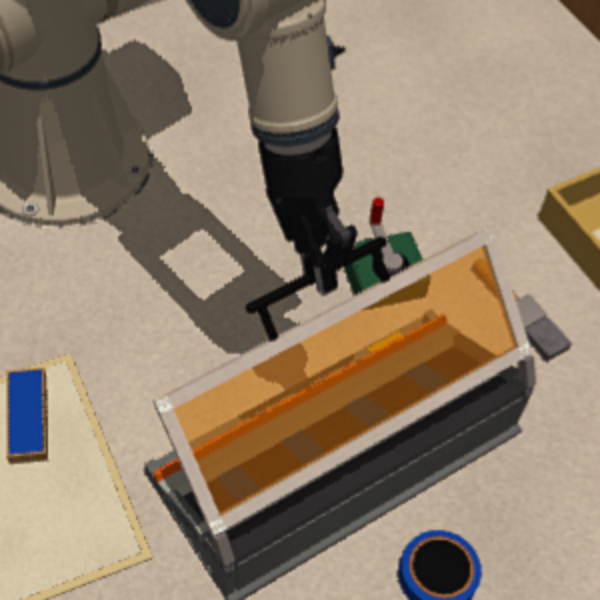

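```bash
sed -i 's/H+lat+195/H+lat+197/' arc.py; python3 arc.py 1.25 1.97 12 20 10
```

```text
grasp rel hinge fwd,z -134.46607135546824 143.4229425849269 r 196.59924924956636 theta 1.2539511507487375
[-0.0, 0.01, -0.004, 0.017, -0.001, 0.0]
[-0.0, 0.021, -0.008, 0.032, -0.001, 0.0]
[-0.0, 0.032, -0.011, 0.046, -0.001, 0.0]
[-0.0, 0.043, -0.013, 0.061, -0.001, 0.0]
[-0.0, 0.055, -0.015, 0.075, -0.001, 0.0]
[-0.0, 0.066, -0.016, 0.09, -0.001, 0.0]
[-0.0, 0.078, -0.016, 0.104, -0.001, 0.0]
[-0.0, 0.089, -0.016, 0.119, -0.001, 0.0]
[-0.0, 0.101, -0.014, 0.134, -0.001, 0.0]
[-0.0, 0.112, -0.013, 0.148, -0.001, 0.0]
[-0.0, 0.123, -0.01, 0.163, -0.001, 0.0]
[-0.0, 0.134, -0.007, 0.177, -0.001, 0.0]
```

Call:
send_rows(
  targets=[0, 0.01, -0.004, 0.017, 0, 0, -0.6, 0, 0.021, -0.008, 0.032, 0, 0, -0.6, 0, 0.032, -0.011, 0.046, 0, 0, -0.6, 0, 0.043, -0.013, 0.061, 0, 0, -0.6, 0, 0.055, -0.015, 0.075, 0, 0, -0.6, 0, 0.066, -0.016, 0.09, 0, 0, -0.6],
)

```text
clock: 7.47
eef_pos: [583.2, 113.5, 300.4]
tcp_rot: [2.884, -0.0, 1.654]
contact_force: [-3.5, -0.9, 1.2]
opening: 0.201
grasp_force: 1.6
```

```bash
python3 arc.py 1.62 2.0 7 14.8 8
```

```text
grasp rel hinge fwd,z -76.72688355248266 180.75639551519578 r 196.36672116049124 theta 1.605701290892942
[-0.0, 0.013, -0.002, 0.016, -0.001, 0.001]
[-0.0, 0.023, -0.003, 0.033, -0.001, 0.001]
[-0.0, 0.034, -0.003, 0.05, -0.001, 0.001]
[-0.0, 0.044, -0.002, 0.067, -0.001, 0.001]
[-0.0, 0.054, -0.001, 0.084, -0.001, 0.001]
[-0.0, 0.065, 0.001, 0.101, -0.001, 0.001]
[-0.0, 0.075, 0.003, 0.118, -0.001, 0.001]
```

Call:
send_rows(
  targets=[0, 0.013, -0.002, 0.016, 0, 0, -0.6, 0, 0.023, -0.003, 0.033, 0, 0, -0.6, 0, 0.034, -0.003, 0.05, 0, 0, -0.6, 0, 0.044, -0.002, 0.067, 0, 0, -0.6, 0, 0.054, -0.001, 0.084, 0, 0, -0.6, 0, 0.065, 0.001, 0.101, 0, 0, -0.6, 0, 0.075, 0.003, 0.118, 0, 0, -0.6],
)

```text
clock: 8.05
eef_pos: [656.6, 119.6, 316.4]
tcp_rot: [3.001, -0.0, 1.654]
contact_force: [-2.0, -0.2, 1.0]
opening: 0.201
grasp_force: 1.1
```

```bash
python3 - <<'E'
from m import *; from rig import r
s=r.sense();print(s['eef_pos'],s['contact_force'],s['qpos'].round(2))
print("off bar", go(s['eef_pos']+np.array([-2,0,90]),rot(s['tcp_rot'])))
E
```

```text
[656.59912981 119.64706884 316.43722446] [-2.03995112 -0.22301114  1.00742619] [ 0.19  0.28  1.55 -0.01  1.17  0.11]
off bar [0.0002, 0.0106, -0.0894, 0.0, 0.0, 0.0]
```

Call:
send_rows(
  targets=[0, 0.003, -0.03, 0, 0, 0, -0.6, 0, 0.006, -0.06, 0, 0, 0, -0.6, 0, 0.011, -0.09, 0, 0, 0, -0.6, 0, 0.011, -0.1, 0, 0, 0, -0.6],
)

```text
clock: 8.38
eef_pos: [654.9, 119.6, 422.0]
tcp_rot: [2.994, -0.001, 1.654]
contact_force: [-0.4, 0.1, 0.2]
opening: 0.201
grasp_force: 0.0
```

```bash
python3 - <<'E'
from m import *
Q=ori(np.radians(159),0,psi)
print(go([390,-120,260],Q))
E
```

```text
[-0.2169, -0.3047, 0.1182, 0.1327, 0.082, -1.1189]
```

Call:
send_rows(
  targets=[-0.217, -0.305, 0.118, 0.133, 0.082, -1.119, 1, -0.217, -0.305, 0.118, 0.133, 0.082, -1.119, 1, -0.217, -0.305, 0.118, 0.133, 0.082, -1.119, 1, -0.217, -0.305, 0.118, 0.133, 0.082, -1.119, 1, -0.217, -0.305, 0.118, 0.133, 0.082, -1.119, 1, -0.217, -0.305, 0.118, 0.133, 0.082, -1.119, 1, -0.217, -0.305, 0.118, 0.133, 0.082, -1.119, 1, -0.217, -0.305, 0.118, 0.133, 0.082, -1.119, 1, -0.217, -0.305, 0.118, 0.133, 0.082, -1.119, 1, -0.217, -0.305, 0.118, 0.133, 0.082, -1.119, 1, -0.217, -0.305, 0.118, 0.133, 0.082, -1.119, 1, -0.217, -0.305, 0.118, 0.133, 0.082, -1.119, 1],
)

```text
clock: 9.38
eef_pos: [386.5, -121.2, 257.2]
tcp_rot: [-3.138, -0.006, 2.772]
contact_force: [0.1, -0.3, 0.1]
opening: 1.001
grasp_force: 0.0
```

```bash
python3 - <<'E'
from m import *; from rig import r,cams
F={n:cams.grab_frame(n) for n in("scene","top","wrist")}
for n in("scene","top"):
  for c in("blue","red"): 
    for o in rect(F[n],c,26):
      if 25<min(o[2])<52 and max(o[2])>80: print(n,c,*o)
print(r.sense()['eef_pos'],r.sense()['tcp_rot'])
a=cv2.resize(F["top"]["color"],None,fx=.6,fy=.6);b=cv2.resize(F["scene"]["color"],None,fx=.6,fy=.6)
cv2.imwrite("pics/p3.png",np.hstack([F["top"]["color"][100:400,160:560],F["scene"]["color"][150:450,120:520]]))
E
```

```text
scene blue [213. 265.] [ 382.6 -200.4] [ 36.7 112.3] 158.5
scene blue [200. 408.] [ 686.8 -349.5] [47.9 91.8] 169.7
scene red [164. 282.] [ 373.6 -318.1] [ 39.6 114.1] 168.8
[ 387.91465868 -120.5374166   257.94288389] [-3.13793146 -0.00431146  2.77511694]
```

View pics/p3.png

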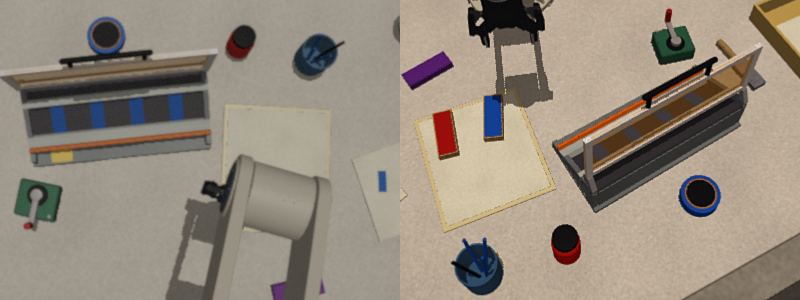

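The scene half shows both panels still in place: red at (444,133), blue at (493,117). The top half shows the cover upright with the stripes visible. I'll refine the rack fit from this frame and work out the blue grasp.

```bash
python3 - <<'E'
from m import *; from rig import r,cams
for n in("top","scene"):
    f=cams.grab_frame(n); hsv=cv2.cvtColor(f['color'],cv2.COLOR_BGR2HSV)
    m=cv2.inRange(hsv,(105,110,50),(122,255,255))
    k,l,s,c=cv2.connectedComponentsWithStats(m)
    for x,y in((-5,135),(-5,45),(-5,-45),(-5,-135)):
        P=proj(f,W([x,y,-16]))[0]; 
        i=min([i for i in range(1,k) if s[i][4]>30],key=lambda i:np.hypot(*(c[i]-P)))
        print(n,y,P.round(1),c[i].round(1),s[i])
        if n=="top":
            p=np.argwhere(l==i)[:,::-1]; w=onz(f,p,70)
            # intersect with deck plane z=-16
            M=R.from_euler('ZY',[psi,-np.radians(25)]); o=np.array([q[0],q[1],70])
            d=M.inv().apply(ray(f,p)); o2=M.inv().apply(f['xyz']-o); X=o2+d*((-16-o2[2])/d[:,2])[:,None]
            print("  rack xy mean",X.mean(0).round(1),X.min(0).round(1),X.max(0).round(1))
    if n=="top":
        m=cv2.inRange(hsv,(3,170,90),(14,255,255)); p=np.argwhere(m)[:,::-1]; p=p[(p[:,1]>180)&(p[:,0]<400)&(p[:,0]>170)&(p[:,1]<270)]
        d=M.inv().apply(ray(f,p)); X=o2+d*((12-o2[2])/d[:,2])[:,None]
        print("lip n",len(p),"x:",np.percentile(X[:,0],[3,50,97]).round(1),"y",np.percentile(X[:,1],[1,99]).round(1),np.polyfit(X[:,1],X[:,0],1))
Q=ori(np.radians(159),0,psi)
for z in(45,7): print(go([384,-200.6,z],Q))
E
```

```text
top 135 [218.  218.6] [218.1 218.9] [210 206  17  27 357]
  rack xy mean [ -5.8 134.9 -16. ] [-37.  119.1 -16. ] [ 24.6 150.8 -16. ]
top 45 [257.1 214.5] [257.2 214.9] [249 202  17  27 357]
  rack xy mean [ -6.1  44.9 -16. ] [-36.9  29.2 -16. ] [ 24.6  60.7 -16. ]
top -45 [296.3 210.5] [296.4 210.8] [289 198  16  27 358]
  rack xy mean [ -6.  -45.1 -16. ] [-37.  -60.8 -16. ] [ 24.3 -29.3 -16. ]
top -135 [335.5 206.5] [335.5 206.7] [328 194  16  27 355]
  rack xy mean [  -5.8 -135.   -16. ] [ -37.  -150.7  -16. ] [  24.9 -119.4  -16. ]
lip n 412 x: [-67.8 -64.7 -61.9] y [-200.4  198.7] [-2.63255323e-03 -6.47435962e+01]
scene 135 [414.6 249.8] [418.2 349. ] [399 325  42  42 524]
scene 45 [384.3 266.8] [418.2 349. ] [399 325  42  42 524]
scene -45 [352.7 284.6] [418.2 349. ] [399 325  42  42 524]
scene -135 [319.8 303.2] [418.2 349. ] [399 325  42  42 524]
[-0.0263, -0.0753, 0.2129, -0.0039, -0.0049, 0.0009]
[-0.0265, -0.0752, 0.2509, -0.0039, -0.0049, 0.0009]
```

Call:
send_rows(
  targets=[-0.0263, -0.0753, 0.2, -0.004, -0.005, 0.001, 1, -0.0263, -0.0753, 0.2, -0.004, -0.005, 0.001, 1, -0.0263, -0.0753, 0.2, -0.004, -0.005, 0.001, 1, -0.0263, -0.0753, 0.2, -0.004, -0.005, 0.001, 1, -0.0263, -0.0753, 0.2, -0.004, -0.005, 0.001, 1, -0.0263, -0.0753, 0.2, -0.004, -0.005, 0.001, 1, -0.0265, -0.0752, 0.22, -0.004, -0.005, 0.001, 1, -0.0265, -0.0752, 0.237, -0.004, -0.005, 0.001, 1, -0.0265, -0.0752, 0.25, -0.004, -0.005, 0.001, 1, -0.0265, -0.0752, 0.25, -0.004, -0.005, 0.001, 1],
)

```text
clock: 10.47
eef_pos: [382.4, -200.2, 6.7]
tcp_rot: [3.141, -0.003, 2.774]
contact_force: [-0.7, 1.0, -0.7]
opening: 0.999
grasp_force: 0.0
```

Call:
send_rows(
  targets=[0, 0, 0, 0, 0, 0, -1, 0, 0, 0, 0, 0, 0, -1, 0, 0, 0, 0, 0, 0, -1, 0, 0, 0, 0, 0, 0, -1, 0, 0, 0, 0, 0, 0, -1, 0, 0, 0, 0, 0, 0, -1, 0, 0, 0, 0, 0, 0, -1],
  grip_force=50,
)

```text
clock: 11.05
eef_pos: [383.5, -201.3, 8.9]
tcp_rot: [-3.141, 0.001, 2.774]
contact_force: [-0.1, 3.2, 9.3]
opening: 0.525
grasp_force: 50.1
```

```bash
python3 - <<'E'
from m import *
from rig import r
s=r.sense(); P=s['eef_pos']; Q0=rot(s['tcp_rot'])
print("lift",go(P+[0,0,150],Q0))
Q=ori(psi+np.pi,25,psi);print(Q.as_matrix().round(2))
print("from lift to pre:",go(W([2,45,100])[0],Q,(P+[0,0,150],Q0)), W([2,45,100]))
E
```

```text
lift [-0.0002, -0.0, -0.15, 0.0, 0.0, 0.0]
[[-0.9  -0.08  0.42]
 [-0.07  1.    0.03]
 [-0.42  0.   -0.91]]
from lift to pre: [-0.0238, 0.39, -0.0027, -0.0987, -0.4277, -0.4427] [[545.73610096 154.11081474 161.47601523]]
```

Call:
send_rows(
  targets=[0, 0, -0.02, 0, 0, 0, -1, 0, 0, -0.05, 0, 0, 0, -1, 0, 0, -0.09, 0, 0, 0, -1, 0, 0, -0.13, 0, 0, 0, -1, 0, 0, -0.15, 0, 0, 0, -1, 0, 0, -0.15, 0, 0, 0, -1],
)

```text
clock: 11.55
eef_pos: [385.4, -202.5, 162.7]
tcp_rot: [-3.14, 0.008, 2.774]
contact_force: [0.7, -0.6, -1.4]
opening: 0.529
grasp_force: 53.0
```

```bash
python3 - <<'E'
from m import *
from rig import r
s=r.sense();print(s['opening'],s['contact_force'])
Q=ori(psi+np.pi,25,psi)
print("pre:",go(W([2,45,100])[0],Q))
E
```

```text
0.528963182970629 [ 0.65736441 -0.61921795 -1.42003014]
pre: [-0.0215, 0.3904, 0.0009, -0.1013, -0.4211, -0.4421]
```

Call:
send_rows(
  targets=[-0.0215, 0.39, 0.001, -0.101, -0.421, -0.442, -1, -0.0215, 0.39, 0.001, -0.101, -0.421, -0.442, -1, -0.0215, 0.39, 0.001, -0.101, -0.421, -0.442, -1, -0.0215, 0.39, 0.001, -0.101, -0.421, -0.442, -1, -0.0215, 0.39, 0.001, -0.101, -0.421, -0.442, -1, -0.0215, 0.39, 0.001, -0.101, -0.421, -0.442, -1, -0.0215, 0.39, 0.001, -0.101, -0.421, -0.442, -1, -0.0215, 0.39, 0.001, -0.101, -0.421, -0.442, -1, -0.0215, 0.39, 0.001, -0.101, -0.421, -0.442, -1, -0.0215, 0.39, 0.001, -0.101, -0.421, -0.442, -1, -0.0215, 0.39, 0.001, -0.101, -0.421, -0.442, -1, -0.0215, 0.39, 0.001, -0.101, -0.421, -0.442, -1],
)

```text
clock: 12.55
eef_pos: [542.5, 156.8, 155.7]
tcp_rot: [3.137, 0.427, -3.058]
contact_force: [-0.5, -0.6, -1.2]
opening: 0.527
grasp_force: 52.9
```

```bash
python3 - <<'E'
from m import *
from rig import r,cams
s=r.sense();print(s['opening'],s['qpos'].round(2),s['tcp_rot'])
Q=ori(psi+np.pi,25,psi)
print((Q.inv()*rot(s['tcp_rot'])).magnitude())
for z in(30,5): print("at",z,go(W([3,45,z])[0],Q))
f=cams.grab_frame("wrist");cv2.imwrite("pics/w1.png",f["color"])
# top-view outline check of blue panel, on plane normal rack z
T=cams.grab_frame("top");hsv=cv2.cvtColor(T['color'],cv2.COLOR_BGR2HSV)
cv2.imwrite("pics/t4.png",np.hstack([cv2.resize(T["color"][150:290,190:390],None,fx=2,fy=2),cv2.resize(f["color"][::2,::2],(373,280))]))
E
```

```text
0.5271068211456774 [ 0.34  0.19  2.14 -0.26  0.4  -1.1 ] [ 3.13658907  0.42738414 -3.05803465]
0.01046820774994872
at 30 [-0.0067, -0.0033, 0.0659, 0.0054, -0.009, 0.0008]
at 5 [-0.0069, -0.0035, 0.0909, 0.0054, -0.009, 0.0008]
```

View pics/t4.png

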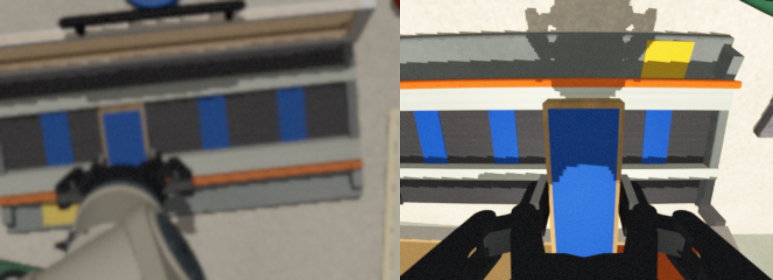

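The wrist view shows the blue panel held square, over the stripe at y=45. I'll lower it.

Call:
send_rows(
  targets=[-0.007, -0.0035, 0.03, 0.005, -0.009, 0, -1, -0.007, -0.0035, 0.055, 0.005, -0.009, 0, -1, -0.007, -0.0035, 0.07, 0.005, -0.009, 0, -1, -0.007, -0.0035, 0.08, 0.005, -0.009, 0, -1, -0.007, -0.0035, 0.087, 0.005, -0.009, 0, -1, -0.007, -0.0035, 0.091, 0.005, -0.009, 0, -1, -0.007, -0.0035, 0.091, 0.005, -0.009, 0, -1, -0.007, -0.0035, 0.091, 0.005, -0.009, 0, -1],
)

```text
clock: 13.32
eef_pos: [587.1, 155.4, 76.9]
tcp_rot: [3.141, 0.438, -3.062]
contact_force: [0.7, 0.5, -0.5]
opening: 0.523
grasp_force: 52.9
```

```bash
python3 - <<'E'
from m import *
from rig import r
s=r.sense();M=R.from_euler('ZY',[psi,-np.radians(25)])
print(s['contact_force'],M.inv().apply(s['eef_pos']-np.array([q[0],q[1],70])))
Q=ori(psi+np.pi,25,psi)
for z in(3,): print("at",z,go(W([3,45,z])[0],Q))
E
```

```text
[ 0.65007337  0.53424233 -0.45042858] [ 3.71395127 42.8643897   5.91996063]
at 3 [0.0007, 0.0021, 0.0029, -0.0009, 0.0014, -0.0026]
```

Next down 3 mm, open slowly, then retreat.

Call:
send_rows(
  targets=[0.001, 0, 0.002, 0, 0, 0, -1, 0.001, 0, 0.003, 0, 0, 0, -1, 0.001, 0, 0.003, 0, 0, 0, 0.3, 0.001, 0, 0.003, 0, 0, 0, 0.4, 0.001, 0, 0.003, 0, 0, 0, 0.5, 0.001, 0, 0.003, 0, 0, 0, 0.5, 0.001, 0, -0.02, 0, 0, 0, 0.5, 0.001, 0, -0.05, 0, 0, 0, 0.6, 0.001, 0, -0.085, 0, 0, 0, 1, 0.001, 0, -0.11, 0, 0, 0, 1, 0.001, 0, -0.12, 0, 0, 0, 1],
)

```text
clock: 14.23
eef_pos: [535.6, 151.9, 188.0]
tcp_rot: [3.14, 0.441, -3.062]
contact_force: [0.8, 0.3, 0.0]
opening: 0.999
grasp_force: 0.0
```

```bash
python3 - <<'E'
from m import *
Q=ori(np.radians(169),0,psi)
print(go([378,-240,200],Q))
E
```

```text
[0.1652, -0.3779, -0.0919, 0.0616, 0.4379, 0.2679]
```

Call:
send_rows(
  targets=[0.165, -0.378, -0.092, 0.062, 0.438, 0.268, 1, 0.165, -0.378, -0.092, 0.062, 0.438, 0.268, 1, 0.165, -0.378, -0.092, 0.062, 0.438, 0.268, 1, 0.165, -0.378, -0.092, 0.062, 0.438, 0.268, 1, 0.165, -0.378, -0.092, 0.062, 0.438, 0.268, 1, 0.165, -0.378, -0.092, 0.062, 0.438, 0.268, 1, 0.165, -0.378, -0.092, 0.062, 0.438, 0.268, 1, 0.165, -0.378, -0.092, 0.062, 0.438, 0.268, 1, 0.165, -0.378, -0.092, 0.062, 0.438, 0.268, 1, 0.165, -0.378, -0.092, 0.062, 0.438, 0.268, 1, 0.165, -0.378, -0.092, 0.062, 0.438, 0.268, 1, 0.165, -0.378, -0.092, 0.062, 0.438, 0.268, 1],
)

```text
clock: 15.23
eef_pos: [377.1, -242.7, 197.8]
tcp_rot: [-3.138, -0.003, 2.945]
contact_force: [0.3, 0.6, 0.3]
opening: 0.999
grasp_force: 0.0
```

```bash
cat > chk.py <<'E'
from m import *; from rig import r,cams
def rackrect(f,col):
    hsv=cv2.cvtColor(f['color'],cv2.COLOR_BGR2HSV)
    m=cv2.inRange(hsv,(105,130,50),(120,255,255)) if col=='blue' else cv2.inRange(hsv,(0,150,50),(6,255,255))|cv2.inRange(hsv,(174,150,50),(180,255,255))
    M=R.from_euler('ZY',[psi,-np.radians(25)]); o2=M.inv().apply(f['xyz']-np.array([q[0],q[1],70]))
    k,l,s,c=cv2.connectedComponentsWithStats(m)
    for i in range(1,k):
        if s[i][4]<200: continue
        p=np.argwhere(l==i)[:,::-1]; d=M.inv().apply(ray(f,p)); X=o2+d*((20-o2[2])/d[:,2])[:,None]
        if abs(X[:,0].mean())<80 and abs(X[:,1].mean())<210:
            a=cv2.minAreaRect(X[:,:2].astype(np.float32)); print("rack",col,np.round(a[0],1),np.round(a[1],1),round(a[2],1))
if __name__=="__main__":
  F={n:cams.grab_frame(n) for n in("scene","top")}
  for n in F:
    for c in("blue","red"):
      for o in rect(F[n],c,26):
        if 25<min(o[2])<52 and max(o[2])>80: print(n,c,*o)
  for c in("blue","red"): rackrect(F["top"],c)
E
python3 chk.py; python3 - <<'E'
from m import *; from rig import r
print(r.sense()['eef_pos'])
Q=ori(np.radians(169),0,psi)
for z in(45,9): print(go([375,-318.5,z],Q))
E
```

```text
scene blue [199. 408.] [ 688.2 -352.5] [51.5 93.3] 166.6
scene red [164. 282.] [ 373.6 -318.2] [ 39.8 114.1] 168.7
top blue [257. 215.] [590.5 161. ] [112.   37.5] 7.2
rack blue [ 3.2 43.6] [109.3  35.7] 0.4
rack blue [   4.8 -132.5] [29.6 58.8] 89.9
rack blue [  4.8 -45.3] [29.4 58.6] 89.5
rack blue [  4.8 129.8] [58.8 29.5] 0.6
[ 377.93850731 -240.20620289  197.61740013]
[-0.0128, -0.0771, 0.1527, -0.0021, -0.0038, -0.002]
[-0.0129, -0.077, 0.1887, -0.0021, -0.0038, -0.002]
```

Blue is seated at rack (3,44) and aligned to within 0.4°. Next is the red panel.

Call:
send_rows(
  targets=[-0.013, -0.077, 0.14, -0.002, -0.004, -0.002, 1, -0.013, -0.077, 0.14, -0.002, -0.004, -0.002, 1, -0.013, -0.077, 0.14, -0.002, -0.004, -0.002, 1, -0.013, -0.077, 0.14, -0.002, -0.004, -0.002, 1, -0.013, -0.077, 0.14, -0.002, -0.004, -0.002, 1, -0.013, -0.077, 0.158, -0.002, -0.004, -0.002, 1, -0.013, -0.077, 0.175, -0.002, -0.004, -0.002, 1, -0.013, -0.077, 0.188, -0.002, -0.004, -0.002, 1, -0.013, -0.077, 0.188, -0.002, -0.004, -0.002, 1, -0.013, -0.077, 0.188, -0.002, -0.004, -0.002, 1],
)

```text
clock: 16.17
eef_pos: [376.0, -317.4, 10.8]
tcp_rot: [3.142, 0.0, 2.953]
contact_force: [0.1, 0.6, -0.3]
opening: 0.994
grasp_force: 0.0
```

Call:
send_rows(
  targets=[0, 0, 0, 0, 0, 0, -1, 0, 0, 0, 0, 0, 0, -1, 0, 0, 0, 0, 0, 0, -1, 0, 0, 0, 0, 0, 0, -1, 0, 0, 0, 0, 0, 0, -1, 0, 0, 0, 0, 0, 0, -1, 0, 0, 0, 0, 0, 0, -1],
  grip_force=50,
)

```text
clock: 16.75
eef_pos: [376.0, -319.1, 11.4]
tcp_rot: [-3.141, 0.002, 2.951]
contact_force: [0.2, 3.0, 10.3]
opening: 0.522
grasp_force: 50.5
```

Call:
send_rows(
  targets=[0, 0, -0.02, 0, 0, 0, -1, 0, 0, -0.05, 0, 0, 0, -1, 0, 0, -0.09, 0, 0, 0, -1, 0, 0, -0.13, 0, 0, 0, -1, 0, 0, -0.16, 0, 0, 0, -1, 0, 0, -0.16, 0, 0, 0, -1],
)

```text
clock: 17.25
eef_pos: [378.0, -321.1, 176.7]
tcp_rot: [-3.136, 0.01, 2.951]
contact_force: [1.3, -0.9, 0.1]
opening: 0.52
grasp_force: 52.5
```

```bash
python3 - <<'E'
from m import *
Q=ori(psi+np.pi,25,psi)
print("pre:",go(W([2,-45,100])[0],Q))
E
```

```text
pre: [-0.0988, 0.4118, 0.0139, -0.0664, -0.4247, -0.2674]
```

Call:
send_rows(
  targets=[-0.099, 0.412, 0.014, -0.066, -0.425, -0.267, -1, -0.099, 0.412, 0.014, -0.066, -0.425, -0.267, -1, -0.099, 0.412, 0.014, -0.066, -0.425, -0.267, -1, -0.099, 0.412, 0.014, -0.066, -0.425, -0.267, -1, -0.099, 0.412, 0.014, -0.066, -0.425, -0.267, -1, -0.099, 0.412, 0.014, -0.066, -0.425, -0.267, -1, -0.099, 0.412, 0.014, -0.066, -0.425, -0.267, -1, -0.099, 0.412, 0.014, -0.066, -0.425, -0.267, -1, -0.099, 0.412, 0.014, -0.066, -0.425, -0.267, -1, -0.099, 0.412, 0.014, -0.066, -0.425, -0.267, -1, -0.099, 0.412, 0.014, -0.066, -0.425, -0.267, -1, -0.099, 0.412, 0.014, -0.066, -0.425, -0.267, -1],
)

```text
clock: 18.25
eef_pos: [551.8, 70.5, 156.1]
tcp_rot: [3.134, 0.43, -3.059]
contact_force: [-0.3, -0.7, 0.1]
opening: 0.523
grasp_force: 52.5
```

```bash
python3 - <<'E'
from m import *
from rig import r,cams
s=r.sense();print(s['opening'],s['grasp_force'],s['qpos'].round(2))
Q=ori(psi+np.pi,25,psi)
for z in(30,7.5): print("at",z,go(W([2,-45,z])[0],Q))
f=cams.grab_frame("wrist");cv2.imwrite("pics/w2.png",cv2.resize(f["color"],(400,300)))
E
python3 chk.py
```

```text
0.5234311014923159 52.49831199645996 [ 0.13  0.18  2.17 -0.03  0.37 -1.49]
at 30 [-0.0034, -0.0067, 0.0654, 0.008, -0.0058, 0.0002]
at 7.5 [-0.0035, -0.0069, 0.0879, 0.008, -0.0058, 0.0002]
scene blue [199. 408.] [ 686.4 -351.3] [47.4 92.5] 171.0
scene red [348. 242.] [470.8 120. ] [89.5 44.5] 17.8
top blue [256. 215.] [590.8 161. ] [111.   37.4] 7.3
rack blue [ 3.2 43.3] [109.2  35.9] 0.5
rack blue [   4.7 -132.4] [58.5 29.2] 0.0
rack blue [  4.6 129.8] [29.4 58.8] 89.9
rack red [ -3.5 -40.3] [62.  41.7] 0.5
```

View pics/w2.png

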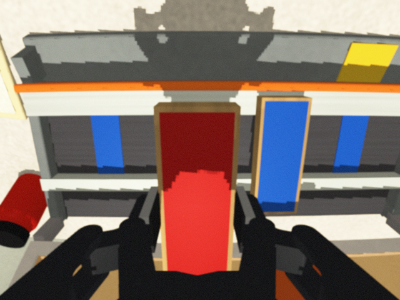

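The wrist view shows red held square and blue seated beside it, with clearance between them. I'll lower, release and retreat.

Call:
send_rows(
  targets=[-0.0035, -0.007, 0.03, 0.008, -0.006, 0, -1, -0.0035, -0.007, 0.055, 0.008, -0.006, 0, -1, -0.0035, -0.007, 0.07, 0.008, -0.006, 0, -1, -0.0035, -0.007, 0.08, 0.008, -0.006, 0, -1, -0.0035, -0.007, 0.086, 0.008, -0.006, 0, -1, -0.0035, -0.007, 0.088, 0.008, -0.006, 0, -1, -0.0035, -0.007, 0.088, 0.008, -0.006, 0, -1, -0.0035, -0.007, 0.088, 0.008, -0.006, 0, -1],
)

```text
clock: 19.07
eef_pos: [590.8, 63.6, 78.2]
tcp_rot: [-3.141, 0.436, -3.063]
contact_force: [-0.0, -0.2, -0.7]
opening: 0.52
grasp_force: 52.5
```

```bash
python3 - <<'E'
from m import *
from rig import r
s=r.sense();M=R.from_euler('ZY',[psi,-np.radians(25)])
print(s['opening'],M.inv().apply(s['eef_pos']-np.array([q[0],q[1],70])))
E
```

```text
0.5197795195342546 [  0.67975617 -48.879347     8.69749117]
```

Call:
send_rows(
  targets=[0, 0, 0.002, 0, 0, 0, -1, 0, 0, 0.003, 0, 0, 0, -1, 0, 0, 0.003, 0, 0, 0, 0.3, 0, 0, 0.003, 0, 0, 0, 0.4, 0, 0, 0.003, 0, 0, 0, 0.5, 0, 0, 0.003, 0, 0, 0, 0.5, 0, 0, -0.02, 0, 0, 0, 0.5, 0, 0, -0.05, 0, 0, 0, 0.5, 0, 0, -0.085, 0, 0, 0, 0.5, 0, 0, -0.11, 0, 0, 0, 0, 0, 0, -0.15, 0, 0, 0, 0, 0, 0, -0.15, 0, 0, 0, 0],
)

```text
clock: 20.07
eef_pos: [528.5, 59.2, 220.0]
tcp_rot: [3.141, 0.444, -3.063]
contact_force: [1.4, 0.6, -0.1]
opening: 0.497
grasp_force: 0.0
```

```bash
python3 - <<'E'
from m import *
# move clear to look
Q=ori(psi+np.pi/2,0,psi)
print(go([430,60,330],Q))
from rig import r; print(r.sense()['qpos'].round(2))
E
```

```text
[0.0413, 0.0086, -0.1415, 0.3474, 0.3485, 1.5391]
[ 0.12  0.03  2.16 -0.04  0.51 -1.5 ]
```

```bash
python3 - <<'E'
from m import *
Q=ori(psi+np.pi/2,8,psi)
print(go([480,90,430],Q))
E
```

```text
[-0.0488, 0.0346, -0.2094, 0.238, 0.2394, 1.5541]
```

Call:
send_rows(
  targets=[-0.049, 0.035, -0.209, 0.238, 0.239, 1.554, -0.3, -0.049, 0.035, -0.209, 0.238, 0.239, 1.554, -0.3, -0.049, 0.035, -0.209, 0.238, 0.239, 1.554, -0.3, -0.049, 0.035, -0.209, 0.238, 0.239, 1.554, -0.3, -0.049, 0.035, -0.209, 0.238, 0.239, 1.554, -0.3, -0.049, 0.035, -0.209, 0.238, 0.239, 1.554, -0.3, -0.049, 0.035, -0.209, 0.238, 0.239, 1.554, -0.3, -0.049, 0.035, -0.209, 0.238, 0.239, 1.554, -0.3, -0.049, 0.035, -0.209, 0.238, 0.239, 1.554, -0.3, -0.049, 0.035, -0.209, 0.238, 0.239, 1.554, -0.3, -0.049, 0.035, -0.209, 0.238, 0.239, 1.554, -0.3, -0.049, 0.035, -0.209, 0.238, 0.239, 1.554, -0.3],
)

```text
clock: 21.07
eef_pos: [481.5, 90.7, 423.3]
tcp_rot: [2.999, 0.025, 1.735]
contact_force: [0.6, 0.1, 0.3]
opening: 0.348
grasp_force: 0.0
```

```bash
python3 chk.py; python3 - <<'E'
from m import *
from rig import cams,r
Q=ori(psi+np.pi/2,8,psi)
print(r.sense()['eef_pos'],go([480,90,430],Q),go([655,119.6,422],Q))
T=cams.grab_frame("top");S=cams.grab_frame("scene")
a=cv2.resize(T["color"][110:310,170:390],None,fx=2,fy=2);b=cv2.resize(S["color"][130:330,280:460],None,fx=2,fy=2)
cv2.imwrite("pics/p5.png",np.hstack([a,b]))
E
```

```text
rack blue [22.3 43.9] [71.1 35.4] 0.0
rack blue [   4.7 -132.6] [29.7 58.5] 89.9
rack blue [  5.1 129.8] [57.4 29.4] 0.3
rack red [ 25.7 -48.1] [38.5 60.6] 89.5
[481.85301978  90.26830266 423.1743333 ] [-0.0001, -0.0009, -0.007, 0.0046, 0.0139, 0.087] [0.0002, 0.1737, 0.0262, 0.0046, 0.0139, 0.087]
```

View pics/p5.png

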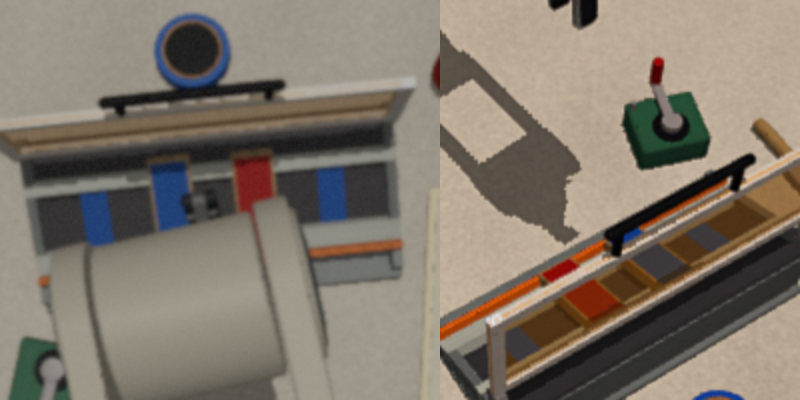

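Blue's upper end is at 58 and red's at 56, so both are seated, at y=44 and y=-48. Next I'll measure the bar position for closing.

```bash
python3 - <<'E'
from m import *
from rig import cams
T=cams.grab_frame("top");S=cams.grab_frame("scene")
def hand(th,y): return [88-195*np.cos(th),y,34+195*np.sin(th)]
A=np.array([[222.5,161],[311,153]]);B=np.array([[436,210],[366,250]])
f=lambda p:np.concatenate([proj(T,W([hand(p[0],80),hand(p[0],-80)]))-A,proj(S,W([hand(p[0],80),hand(p[0],-80)]))-B]).ravel()
o=least_squares(f,[1.9]);print(o.x,o.fun.round(1));b=W(hand(o.x[0],0))[0];print("bar",b)
Q=ori(psi+np.pi/2,8,psi);z=Q.as_matrix()[:,2]
print("above",go(b-[0,0,0]-80*z,Q));print("grasp",go(b+17*z,Q))
E
```

```text
[2.0083762] [-0.9 -0.5 -1.8 -1.6 -1.1  0.3 -0.8 -1.9]
bar [655.16846634 118.02458362 333.00472004]
above [-0.0014, 0.1617, 0.0349, 0.0057, 0.0146, 0.093]
grasp [0.0, 0.1612, 0.1318, 0.0057, 0.0146, 0.093]
```

Call:
send_rows(
  targets=[-0.001, 0.16, 0.02, 0.006, 0.015, 0.093, -0.4, -0.001, 0.16, 0.02, 0.006, 0.015, 0.093, -0.4, -0.001, 0.16, 0.02, 0.006, 0.015, 0.093, -0.4, -0.001, 0.161, 0.02, 0.006, 0.015, 0.093, -0.4, 0, 0.161, 0.035, 0.006, 0.015, 0.093, -0.4, 0, 0.161, 0.05, 0.006, 0.015, 0.093, -0.4, 0, 0.161, 0.07, 0.006, 0.015, 0.093, -0.4, 0, 0.161, 0.09, 0.006, 0.015, 0.093, -0.4, 0, 0.161, 0.11, 0.006, 0.015, 0.093, -0.4, 0, 0.161, 0.125, 0.006, 0.015, 0.093, -0.4, 0, 0.161, 0.132, 0.006, 0.015, 0.093, -0.4, 0, 0.161, 0.132, 0.006, 0.015, 0.093, -0.6],
)

```text
clock: 22.37
eef_pos: [656.7, 117.8, 314.2]
tcp_rot: [3.005, -0.001, 1.652]
contact_force: [0.4, 0.2, -0.1]
opening: 0.202
grasp_force: 0.0
```

```bash
python3 arc.py 2.0 1.45 12 8 16
```

```text
grasp rel hinge fwd,z -0.8814586666371445 195.06482814825944 r 195.0668197051743 theta 2.00260987197963
[-0.0, -0.009, -0.003, -0.015, -0.0, -0.002]
[-0.0, -0.018, -0.004, -0.027, -0.0, -0.002]
[-0.0, -0.026, -0.004, -0.038, -0.0, -0.002]
[-0.0, -0.035, -0.003, -0.05, -0.0, -0.002]
[-0.0, -0.044, -0.003, -0.061, -0.0, -0.002]
[-0.0, -0.053, -0.002, -0.073, -0.0, -0.002]
[-0.0, -0.061, -0.0, -0.085, -0.0, -0.002]
[-0.0, -0.07, 0.002, -0.096, -0.0, -0.002]
[-0.0, -0.079, 0.004, -0.108, -0.0, -0.002]
[-0.0, -0.087, 0.007, -0.12, -0.0, -0.002]
[-0.0, -0.095, 0.01, -0.131, -0.0, -0.002]
[-0.0, -0.103, 0.013, -0.143, -0.0, -0.002]
```

Call:
send_rows(
  targets=[0, -0.009, -0.003, -0.015, 0, 0, -0.6, 0, -0.018, -0.004, -0.027, 0, 0, -0.6, 0, -0.026, -0.004, -0.038, 0, 0, -0.6, 0, -0.035, -0.003, -0.05, 0, 0, -0.6, 0, -0.044, -0.003, -0.061, 0, 0, -0.6, 0, -0.053, -0.002, -0.073, 0, 0, -0.6, 0, -0.061, 0, -0.085, 0, 0, -0.6, 0, -0.07, 0.002, -0.096, 0, 0, -0.6, 0, -0.079, 0.004, -0.108, 0, 0, -0.6, 0, -0.087, 0.007, -0.12, 0, 0, -0.6, 0, -0.095, 0.01, -0.131, 0, 0, -0.6, 0, -0.103, 0.013, -0.143, 0, 0, -0.6],
)

```text
clock: 23.37
eef_pos: [558.4, 110.1, 291.1]
tcp_rot: [2.855, -0.001, 1.652]
contact_force: [1.6, -0.1, 0.5]
opening: 0.202
grasp_force: 0.8
```

```bash
python3 arc.py 1.45 1.1 8 16 16
```

```text
grasp rel hinge fwd,z -102.23315152401747 171.35813602802654 r 199.5375354501813 theta 1.469209069963094
[-0.0, -0.011, 0.006, 0.007, -0.001, -0.002]
[-0.0, -0.02, 0.009, 0.007, -0.001, -0.002]
[-0.0, -0.028, 0.012, 0.007, -0.001, -0.002]
[-0.0, -0.035, 0.015, 0.007, -0.001, -0.002]
[-0.0, -0.043, 0.019, 0.007, -0.001, -0.002]
[-0.0, -0.051, 0.024, 0.007, -0.001, -0.002]
[-0.0, -0.058, 0.028, 0.007, -0.001, -0.002]
[-0.0, -0.065, 0.033, 0.007, -0.001, -0.002]
```

Call:
send_rows(
  targets=[0, -0.011, 0.006, 0, 0, 0, -0.6, 0, -0.02, 0.009, 0, 0, 0, -0.6, 0, -0.028, 0.012, 0, 0, 0, -0.6, 0, -0.035, 0.015, 0, 0, 0, -0.6, 0, -0.043, 0.019, 0, 0, 0, -0.6, 0, -0.051, 0.024, 0, 0, 0, -0.6, 0, -0.058, 0.028, 0, 0, 0, -0.6, 0, -0.065, 0.033, 0, 0, 0, -0.6],
)

```text
clock: 24.03
eef_pos: [504.1, 105.6, 238.6]
tcp_rot: [2.86, -0.001, 1.65]
contact_force: [1.9, 0.1, 1.0]
opening: 0.195
grasp_force: 0.5
```

```bash
python3 - <<'E'
from m import *; from rig import r
s=r.sense();print(s['contact_force'],s['opening'])
# bar pos estimate = grasp point at ~th 1.1; go up 60 along -z, shut, then come down on top of bar tool vertical
e=1.12-np.radians(25);f=np.array([np.cos(psi),np.sin(psi),0]);H=W([88,0,34])[0]
b=H+195*(-np.cos(e)*f+np.array([0,0,np.sin(e)]));print("bar",b,"grasp",s['eef_pos']-19*rot(s['tcp_rot']).as_matrix()[:,2])
E
```

```text
[1.91872557 0.09927982 1.03872534] 0.194972520084715
bar [504.26643585 105.52024346 261.17480473] grasp [498.78332189 105.15956224 256.89052074]
```

Call:
send_rows(
  targets=[0, 0, -0.02, 0, 0, 0, -0.6, 0, 0, -0.05, 0, 0, 0, -0.6, 0, 0, -0.08, 0, 0, 0, -0.6, 0, 0, -0.08, 0, 0, 0, -1, 0, 0, -0.08, 0, 0, 0, -1],
)

```text
clock: 24.45
eef_pos: [482.5, 103.9, 317.1]
tcp_rot: [2.857, -0.002, 1.65]
contact_force: [-0.3, -0.3, -0.7]
opening: 0.002
grasp_force: 0.0
```

```bash
cat > push.py <<'E'
from m import *; from rig import r; import sys
f=np.array([np.cos(psi),np.sin(psi),0]);H=W([88,0,34])[0]
Q=ori(psi+np.pi/2,0,psi)
s=r.sense();ref=(np.array(s['eef_pos']),rot(s['tcp_rot']))
print(s['contact_force'],"th if touching",np.arcsin((ref[0][2]-6-H[2])/195)+np.radians(25))
a,b,n,up=float(sys.argv[1]),float(sys.argv[2]),int(sys.argv[3]),float(sys.argv[4])
for k in range(1,n+1):
    e=a+(b-a)*k/n-np.radians(25)
    print([round(v,3) for v in go(H+195*(-np.cos(e)*f+np.array([0,0,np.sin(e)]))+[0,0,up],Q,ref)])
E
python3 push.py 1.12 1.12 1 30;python3 push.py 1.12 0.6 8 6
```

```text
[-0.32919579 -0.3337809  -0.74390951] th if touching 1.5287131531703744
[-0.0, 0.014, 0.031, 0.284, -0.001, -0.003]
[-0.32919579 -0.3337809  -0.74390951] th if touching 1.5287131531703744
[-0.0, -0.003, 0.062, 0.284, -0.001, -0.003]
[-0.0, -0.013, 0.07, 0.284, -0.001, -0.003]
[-0.0, -0.022, 0.079, 0.284, -0.001, -0.003]
[-0.0, -0.031, 0.088, 0.284, -0.001, -0.003]
[-0.0, -0.039, 0.098, 0.284, -0.001, -0.003]
[-0.0, -0.046, 0.108, 0.284, -0.001, -0.003]
[-0.0, -0.052, 0.119, 0.284, -0.001, -0.003]
[-0.001, -0.058, 0.13, 0.284, -0.001, -0.003]
```

Call:
send_rows(
  targets=[0, 0.014, 0.031, 0.284, 0, -0.003, -1, 0, 0.014, 0.031, 0.284, 0, -0.003, -1, 0, 0.014, 0.031, 0.284, 0, -0.003, -1, 0, 0.006, 0.045, 0.284, 0, -0.003, -1, 0, -0.003, 0.062, 0.284, 0, -0.003, -1, 0, -0.013, 0.07, 0.284, 0, -0.003, -1, 0, -0.022, 0.079, 0.284, 0, -0.003, -1, 0, -0.031, 0.088, 0.284, 0, -0.003, -1, 0, -0.039, 0.098, 0.284, 0, -0.003, -1, 0, -0.046, 0.108, 0.284, 0, -0.003, -1, 0, -0.052, 0.119, 0.284, 0, -0.003, -1, 0, -0.058, 0.13, 0.284, 0, -0.003, -1],
)

```text
clock: 25.45
eef_pos: [461.3, 102.0, 172.8]
tcp_rot: [-3.137, -0.0, 1.653]
contact_force: [0.8, -1.2, 0.6]
opening: -0.001
grasp_force: 0.4
```

```bash
python3 push.py 0.6 0.05 11 6; python3 -c "
from rig import cams;import cv2,numpy as np
S=cams.grab_frame('scene')['color'][100:350,220:480];cv2.imwrite('pics/p6.png',cv2.resize(S,None,fx=2,fy=2))"
```

```text
[ 0.79536965 -1.17511938  0.62324406] th if touching 0.5846740234313313
[-0.0, 0.001, 0.007, -0.005, -0.001, -0.0]
[-0.0, -0.0, 0.016, -0.005, -0.001, -0.0]
[-0.0, -0.001, 0.026, -0.005, -0.001, -0.0]
[-0.0, -0.0, 0.036, -0.005, -0.001, -0.0]
[-0.0, 0.0, 0.046, -0.005, -0.001, -0.0]
[-0.0, 0.001, 0.055, -0.005, -0.001, -0.0]
[-0.0, 0.003, 0.065, -0.005, -0.001, -0.0]
[-0.0, 0.005, 0.074, -0.005, -0.001, -0.0]
[-0.0, 0.008, 0.084, -0.005, -0.001, -0.0]
[-0.0, 0.011, 0.093, -0.005, -0.001, -0.0]
[-0.0, 0.014, 0.102, -0.005, -0.001, -0.0]
```

View pics/p6.png

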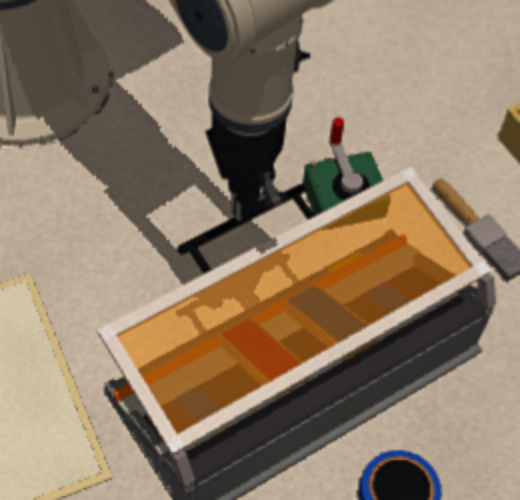

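The fingertips are on the bar with the cover at about 0.6 rad, and both panels look seated through the pane. I'll keep pushing down.

Call:
send_rows(
  targets=[0, 0, 0.007, 0, 0, 0, -1, 0, 0, 0.016, 0, 0, 0, -1, 0, 0, 0.026, 0, 0, 0, -1, 0, 0, 0.036, 0, 0, 0, -1, 0, 0, 0.046, 0, 0, 0, -1, 0, 0.001, 0.055, 0, 0, 0, -1, 0, 0.003, 0.065, 0, 0, 0, -1, 0, 0.005, 0.074, 0, 0, 0, -1, 0, 0.008, 0.084, 0, 0, 0, -1, 0, 0.011, 0.093, 0, 0, 0, -1, 0, 0.013, 0.099, 0, 0, 0, -1],
)

```text
clock: 26.42
eef_pos: [475.8, 103.5, 74.8]
tcp_rot: [-3.139, -0.001, 1.653]
contact_force: [-1.0, 0.1, 1.4]
opening: 0.001
grasp_force: 0.4
```

Call:
send_rows(
  targets=[0, 0.001, 0.003, 0, 0, 0, -1, 0, 0.002, 0.006, 0, 0, 0, -1, 0, 0.002, 0.006, 0, 0, 0, -1],
)

```text
clock: 26.67
eef_pos: [477.7, 103.7, 69.6]
tcp_rot: [-3.139, -0.001, 1.653]
contact_force: [-1.1, -0.8, -0.5]
opening: 0.004
grasp_force: 0.0
```

Call:
send_rows(
  targets=[0, 0.001, 0.002, 0, 0, 0, -1, 0, 0.001, 0.004, 0, 0, 0, -1, 0, 0.001, 0.006, 0, 0, 0, -1, 0, 0.001, 0.006, 0, 0, 0, -1],
)

```text
clock: 27.0
eef_pos: [478.9, 103.9, 64.0]
tcp_rot: [-3.14, -0.001, 1.653]
contact_force: [0.4, -0.7, 0.3]
opening: 0.0
grasp_force: 0.2
```

Call:
send_rows(
  targets=[0, 0, 0.001, 0, 0, 0, -1, 0, 0, 0.002, 0, 0, 0, -1, 0, 0, 0.002, 0, 0, 0, -1],
)

```text
clock: 27.25
eef_pos: [478.6, 103.8, 62.0]
tcp_rot: [-3.14, -0.001, 1.653]
contact_force: [0.6, 0.4, 1.6]
opening: 0.002
grasp_force: 0.5
```

Call:
send_rows(
  targets=[0, 0, 0.001, 0, 0, 0, -1, 0, 0, 0.002, 0, 0, 0, -1, 0, 0, 0.002, 0, 0, 0, -1],
)

```text
clock: 27.5
eef_pos: [478.9, 103.8, 61.2]
tcp_rot: [-3.14, -0.001, 1.653]
contact_force: [-3.7, 0.1, 20.3]
opening: -0.002
grasp_force: 10.1
```

The cover is hard against its stop (20 N), so it is shut. I'll lift off and go to the lever.

Call:
send_rows(
  targets=[0, 0, -0.02, 0, 0, 0, -1, 0, 0, -0.06, 0, 0, 0, -1, 0, 0, -0.1, 0, 0, 0, -1, 0, 0, -0.13, 0, 0, 0, -1, 0, 0, -0.13, 0, 0, 0, -1],
)

```text
clock: 27.92
eef_pos: [481.7, 104.3, 195.7]
tcp_rot: [3.135, -0.002, 1.653]
contact_force: [1.7, -0.1, -0.6]
opening: 0.001
grasp_force: 0.0
```

```bash
python3 - <<'E'
from m import *
print(go([339,310,170],ori(np.radians(170.8),0,0)))
E
```

```text
[0.2167, -0.1255, 0.0254, 0.0067, 0.0025, -1.3277]
```

Call:
send_rows(
  targets=[0.217, -0.1255, 0.025, 0.007, 0.002, -1.328, -0.4, 0.217, -0.1255, 0.025, 0.007, 0.002, -1.328, -0.4, 0.217, -0.1255, 0.025, 0.007, 0.002, -1.328, -0.4, 0.217, -0.1255, 0.025, 0.007, 0.002, -1.328, -0.4, 0.217, -0.1255, 0.025, 0.007, 0.002, -1.328, -0.4, 0.217, -0.1255, 0.025, 0.007, 0.002, -1.328, -0.4, 0.217, -0.1255, 0.025, 0.007, 0.002, -1.328, -0.4, 0.217, -0.1255, 0.025, 0.007, 0.002, -1.328, -0.4, 0.217, -0.1255, 0.025, 0.007, 0.002, -1.328, -0.4, 0.217, -0.1255, 0.025, 0.007, 0.002, -1.328, -0.4, 0.217, -0.1255, 0.025, 0.007, 0.002, -1.328, -0.4, 0.217, -0.1255, 0.025, 0.007, 0.002, -1.328, -0.4],
)

```text
clock: 28.92
eef_pos: [335.2, 309.3, 164.9]
tcp_rot: [-3.137, -0.009, 2.985]
contact_force: [0.0, 0.3, 0.8]
opening: 0.298
grasp_force: 0.0
```

```bash
python3 chk.py; python3 - <<'E'
from m import *; from rig import r,cams
s=r.sense();print(s['eef_pos'],s['qpos'].round(2))
f=cams.grab_frame("wrist");S=cams.grab_frame("scene")
print(f['xyz'])
print("knob px pred wrist",[proj(f,[339,310,z])[0].round() for z in(60,97)],"scene",proj(S,[339,310,79])[0].round(),"pivot",proj(f,[408,299,50])[0].round())
cv2.imwrite("pics/p7.png",np.hstack([cv2.resize(f["color"],(400,300)),S["color"][110:410,240:640]]))
print(go([339,310,60],ori(np.radians(170.8),0,0)))
E
```

```text
scene blue [200. 408.] [ 688.  -349.3] [47.5 94.8] 170.5
[335.43433698 309.31677769 165.06613953] [ 0.74  0.18  2.04  0.    0.93 -0.67]
[256.40943648 321.91363415 307.44787057]
knob px pred wrist [array([319., 245.]), array([320., 266.])] scene [387. 165.] pivot [319. 329.]
[-0.004, 0.0016, 0.1052, -0.004, -0.0079, -0.0023]
```

View pics/p7.png

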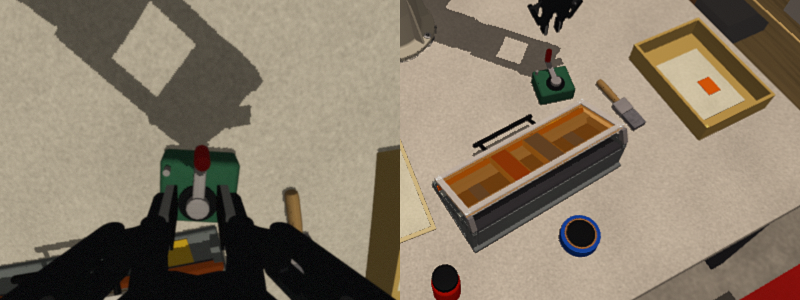

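The wrist view shows the knob at (202,158), within about 2 mm of the prediction and centred between the fingers. The scene half shows the cover shut with both panels side by side. I'll descend.

Call:
send_rows(
  targets=[-0.004, 0.001, 0.03, -0.004, -0.008, -0.002, -0.36, -0.004, 0.001, 0.05, -0.004, -0.008, -0.002, -0.36, -0.004, 0.001, 0.065, -0.004, -0.008, -0.002, -0.36, -0.004, 0.001, 0.08, -0.004, -0.008, -0.002, -0.36, -0.004, 0.001, 0.093, -0.004, -0.008, -0.002, -0.36, -0.004, 0.001, 0.104, -0.004, -0.008, -0.002, -0.36, -0.004, 0.001, 0.104, -0.004, -0.008, -0.002, -0.45, -0.004, 0.001, 0.104, -0.004, -0.008, -0.002, -0.45],
)

```text
clock: 29.78
eef_pos: [338.9, 309.6, 61.2]
tcp_rot: [-3.141, -0.0, 2.982]
contact_force: [0.5, 0.4, 0.2]
opening: 0.272
grasp_force: 0.0
```

```bash
cat > lev.py <<'E'
from m import *; from rig import r; import sys
p=np.array([408,299,0]); s=r.sense(); ref=(np.array(s['eef_pos']),rot(s['tcp_rot']))
print(s['contact_force'],s['opening'])
a,b,n=float(sys.argv[1]),float(sys.argv[2]),int(sys.argv[3])
for k in range(1,n+1):
    t=a+(b-a)*k/n; ph=np.radians(170.8)+t
    print([round(v,3) for v in go(p+[70*np.cos(ph),70*np.sin(ph),60],ori(ph,0,0),ref)])
E
python3 lev.py 0 1.25 12
```

```text
[0.49320361 0.36782025 0.17617437] 0.2717427624497703
[-0.0, -0.007, 0.001, -0.0, -0.0, -0.103]
[-0.001, -0.014, 0.001, -0.0, -0.0, -0.207]
[-0.003, -0.021, 0.001, -0.0, -0.0, -0.312]
[-0.006, -0.028, 0.001, -0.0, -0.0, -0.416]
[-0.009, -0.034, 0.001, -0.0, -0.0, -0.52]
[-0.013, -0.04, 0.001, -0.0, -0.0, -0.624]
[-0.018, -0.046, 0.001, -0.0, -0.001, -0.728]
[-0.023, -0.051, 0.001, -0.0, -0.001, -0.832]
[-0.028, -0.056, 0.001, -0.0, -0.001, -0.937]
[-0.035, -0.06, 0.001, -0.0, -0.001, -1.041]
[-0.041, -0.063, 0.001, -0.0, -0.001, -1.145]
[-0.048, -0.066, 0.001, -0.0, -0.001, -1.249]
```

Call:
send_rows(
  targets=[0, -0.007, 0, 0, 0, -0.103, -0.45, -0.001, -0.014, 0, 0, 0, -0.207, -0.45, -0.003, -0.021, 0, 0, 0, -0.312, -0.45, -0.006, -0.028, 0, 0, 0, -0.416, -0.45, -0.009, -0.034, 0, 0, 0, -0.52, -0.45, -0.013, -0.04, 0, 0, 0, -0.624, -0.45, -0.018, -0.046, 0, 0, 0, -0.728, -0.45, -0.023, -0.051, 0, 0, 0, -0.832, -0.45, -0.028, -0.056, 0, 0, 0, -0.937, -0.45, -0.035, -0.06, 0, 0, 0, -1.041, -0.45, -0.041, -0.063, 0, 0, 0, -1.145, -0.45, -0.048, -0.066, 0, 0, 0, -1.249, -0.45],
)

```text
clock: 30.78
eef_pos: [374.8, 236.9, 62.1]
tcp_rot: [3.139, -0.0, -2.048]
contact_force: [-25.6, 25.4, 5.8]
opening: 0.276
grasp_force: 17.7
```

```bash
python3 lev.py 1.25 1.4 4; python3 -c "
from rig import r;print(r.sense()['qpos'].round(2),r.sense()['eef_pos'])"
```

```text
[-25.59832463  25.38805968   5.75428728] 0.2763322864280177
[-0.001, -0.003, 0.002, 0.002, -0.0, -0.033]
[-0.001, -0.006, 0.002, 0.002, -0.0, -0.071]
[-0.001, -0.009, 0.002, 0.002, -0.0, -0.108]
[-0.001, -0.011, 0.002, 0.002, -0.0, -0.146]
[ 0.56  0.33  2.15  0.    0.66 -2.11] [374.75712458 236.85413291  62.12878366]
```

The force of about 36 N, opposing the motion, shows the lever is at its stop. I'll hold briefly and then follow it back.

Call:
send_rows(
  targets=[0, 0.001, 0, 0, 0, 0, -0.45, 0, 0.001, 0, 0, 0, 0, -0.45, 0, 0.001, 0, 0, 0, 0, -0.45],
)

```text
clock: 31.03
eef_pos: [373.4, 238.0, 62.1]
tcp_rot: [3.139, -0.0, -2.054]
contact_force: [-12.0, 10.1, 4.5]
opening: 0.279
grasp_force: 7.6
```

```bash
python3 - <<'E'
from rig import cams
from m import *
S=cams.grab_frame('scene');c=S['color'];h=cv2.cvtColor(c,cv2.COLOR_BGR2HSV)
m=cv2.inRange(h,(0,150,60),(8,255,255))|cv2.inRange(h,(172,150,60),(180,255,255));m[:,:340]=0;m[230:]=0;m[:,450:]=0
p=np.argwhere(m)[:,::-1];print(len(p),p.mean(0))
for t in(1.0,1.1,1.2):
    ph=np.radians(170.8)+t;print(t,proj(S,[408+70*np.cos(ph),299+70*np.sin(ph),79]))
E
python3 lev.py 1.2 -0.05 12
```

```text
0 [nan nan]
1.0 [[369.89501338 179.55534304]]
1.1 [[369.46689119 181.65006694]]
1.2 [[369.30876145 183.79091389]]
[-11.68993254   8.37856606   3.93278623] 0.2776857156160594
[-0.001, 0.008, 0.002, 0.003, -0.0, 0.153]
[-0.002, 0.015, 0.002, 0.003, -0.001, 0.257]
[-0.005, 0.022, 0.002, 0.003, -0.001, 0.361]
[-0.007, 0.029, 0.002, 0.003, -0.001, 0.465]
[-0.011, 0.035, 0.002, 0.003, -0.001, 0.57]
[-0.015, 0.041, 0.002, 0.003, -0.001, 0.674]
[-0.02, 0.047, 0.002, 0.003, -0.001, 0.778]
[-0.026, 0.052, 0.002, 0.003, -0.001, 0.882]
[-0.032, 0.056, 0.002, 0.003, -0.002, 0.986]
[-0.038, 0.06, 0.002, 0.003, -0.002, 1.09]
[-0.044, 0.063, 0.002, 0.003, -0.002, 1.195]
[-0.051, 0.065, 0.002, 0.002, -0.002, 1.299]<stdin>:5: RuntimeWarning: Mean of empty slice.
  ret = um.true_divide(
```

Call:
send_rows(
  targets=[-0.001, 0.008, 0.001, 0.003, 0, 0.153, -0.45, -0.002, 0.015, 0.001, 0.003, 0, 0.257, -0.45, -0.005, 0.022, 0.001, 0.003, 0, 0.361, -0.45, -0.007, 0.029, 0.001, 0.003, 0, 0.465, -0.45, -0.011, 0.035, 0.001, 0.003, 0, 0.57, -0.45, -0.015, 0.041, 0.001, 0.003, 0, 0.674, -0.45, -0.02, 0.047, 0.001, 0.003, 0, 0.778, -0.45, -0.026, 0.052, 0.001, 0.003, 0, 0.882, -0.45, -0.032, 0.056, 0.001, 0.003, 0, 0.986, -0.45, -0.038, 0.06, 0.001, 0.003, 0, 1.09, -0.45, -0.044, 0.063, 0.001, 0.003, 0, 1.195, -0.45, -0.049, 0.065, 0.001, 0.003, 0, 1.25, -0.45],
)

```text
clock: 32.08
eef_pos: [340.8, 312.1, 61.6]
tcp_rot: [-3.141, 0.003, 2.976]
contact_force: [-0.3, -0.3, -0.1]
opening: 0.272
grasp_force: 0.0
```

Call:
send_rows(
  targets=[0, 0, 0, 0, 0, 0, -0.3, 0, 0, 0, 0, 0, 0, -0.3, 0, 0, -0.03, 0, 0, 0, -0.3, 0, 0, -0.06, 0, 0, 0, -0.3, 0, 0, -0.1, 0, 0, 0, -0.3, 0, 0, -0.14, 0, 0, 0, -0.3, 0.1, 0, -0.18, 0, 0, 0, -0.3, 0.1, 0, -0.2, 0, 0, 0, -0.3, 0.1, 0, -0.2, 0, 0, 0, -0.3, 0.1, 0, -0.2, 0, 0, 0, -0.3],
)

```text
clock: 32.92
eef_pos: [238.6, 328.0, 263.9]
tcp_rot: [3.139, 0.003, 2.985]
contact_force: [1.0, 1.0, -0.1]
opening: 0.348
grasp_force: 0.0
```

```bash
python3 - <<'E'
from rig import cams,r
from m import *
s=r.sense();print(s['contact_force'],s['eef_pos'])
S=cams.grab_frame('scene');T=cams.grab_frame('top')
cv2.imwrite('pics/p8.png',np.hstack([cv2.resize(S['color'][130:350,260:460],(400,440)),cv2.resize(T['color'][130:350,170:370],(400,440))]))
def hand(th,y): return [88-195*np.cos(th),y,34+195*np.sin(th)]
for th in(0,.05): print(th,proj(S,W([hand(th,80),hand(th,-80)])).round(1).tolist())
E
```

```text
[ 1.02434947  1.04088307 -0.09539368] [238.58368365 327.99523033 263.89644467]
0 [[369.2, 226.0], [314.2, 255.1]]
0.05 [[368.6, 222.8], [313.3, 252.0]]
```

View pics/p8.png

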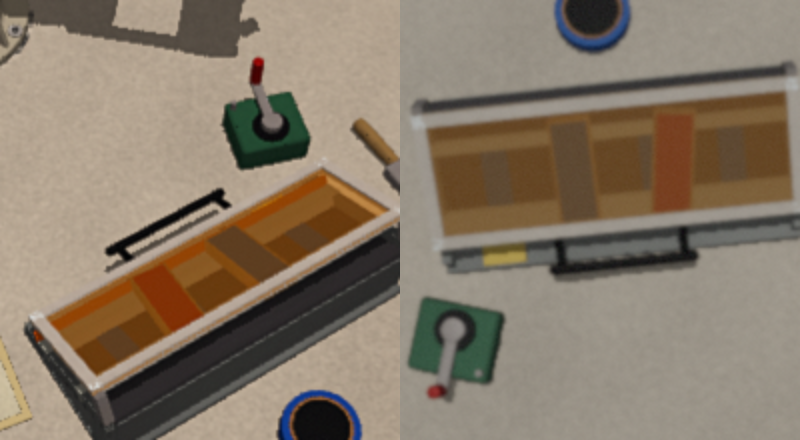

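The cover is fully shut: the handle ends at (371,226) and (314,255) match θ=0. Both panels lie straight under the pane, the lever is back at rest, and the arm is clear.

```bash
python3 -c "
from rig import r;print(r.sign_off())"
```

```text
the job is handed in; nothing more can be done
None
```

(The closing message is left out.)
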